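Nest strainer pans on a storage hook

ROBOT

A 6-joint arm with a two-finger parallel gripper is mounted at the origin on a cart in front of the work surface, level with it; the furniture and walls round the work are solid. World frame = base frame: x ahead of the robot, y to its left, z up, the work surface at z = 0. Lengths are in m, angles in rad, forces in N, time in s.
With the tool pointing down it reaches from about 0.4 to 0.925 m from the base axis. Payload 12.5 kg.
Tool frame: the origin (TCP) lies midway between the tips of the shut fingers; the grasp point (between the pads) lies robot.hold_point_z behind it (robot.hold_point_z is the distance from the TCP to the grasp point, in m); z points along the fingers, y is the direction in which the jaws open and shut (so a half turn about z gives the same grasp; the last joint's range is limited). The gripper opens to 95 mm and grips with 3 to 60 N. Pads are 20 mm wide; open, the fingers measure 119 mm over their backs; the gripper's body (75 mm by 180 mm) begins 59 mm behind the grasp point.
Start: joints at [1.099, 0.491, 1.559, -0, 1.092, -0.106], TCP at [0.224, 0.584, 0.215] pointing down, gripper open.
Joint ranges: [-3.1, 3.1], [-0.84, 2.19], [0.05, 2.79], [-1.13, 4.28], [0.06, 2.93], [-2.69, 2.69]. Speed limits (rad/s): [2.22, 2.22, 2.79, 3.14, 3.14, 3.14].

INTERFACE

Orientations are given as a 3x3 rotation matrix whose columns are the frame's x, y, z axes.
In Python, from station import sensors, cams, robot gives the robot as it stands. The module is installed in compiled form; this text tells all that it offers.
- The arm moves only by the tool arm_command, never from a script. Its argument "increments" is a list of rows, each an object with "jaw": the closure in counts, from 0 (fully open) to 255 (shut); "slide": the shift along the tool's x, y, z in cm, a list of three; "twist": the turn about the tool's z in rad. In form: [{"jaw": jaw, "slide": [x, y, z], "twist": twist}, ...]. A call has 1 to 5 rows; each row shifts and turns the pose as measured when the row begins, along the tool's axes as they then stand; what a row does not reach is not made up. A row lasts 1/10 s, in which the tool goes at most 50 mm and 8.59 degrees, less where a joint would pass 70% of its speed; a pose out of reach is approached as far as the arm can. A call is refused whole if a number of a shift passes 5 or a number of a turn 0.15, either way. A call with a gripper value outside its range is refused whole. The fingers move at their own pace and stop on an object; "squeeze" is the grip in N (left out, the last holds). Time passes only in rows, so rows that do not move let the fingers close. It gives the time, the measured TCP pose, the force and the opening at its end, in the units of the state.
- sensors.read_state(): the state, without advancing time (a new reading comes with each control period).
- cams.get_image(name): name is "side" or "top" or "wrist"; returns a dict with "image" (480x640x3 uint8, red, green, blue), "K" (3x3 intrinsics, pixels), "R" (3x3) and "t" (3): a world point X has camera coordinates R X + t. Camera axes: x right, y down, z forward; pixel columns grow to the right and rows downward; lengths in m; the calibration is good to about 2 mm. A picture is of the moment at which its call begins. There is no depth.
- robot.job_done(): hands the job in, once; it reports no verdict.
The state is a dict: "clock": time; "joints": joint angles; "joint_vel": joint speeds; "joint_efforts": joint torques, N m; "ee_pos": TCP position; "tcp_rot": TCP orientation; "ft_force": force on the tool from outside, world axes, zero at the start; "moment": the same for the moment, N m; "width": finger opening in m.
Only numpy, scipy, OpenCV 4.12 (cv2) and the standard library are available. Lean on these libraries where they do the work, as an engineer would, in place of code of your own. Each camera call takes 0.05 s, during which the arm holds its last target.

TASK

Hang the three strainer pans on the storage hook by their eyes, mouths towards the hook's tip: first the large one, then the medium, then the small. Push each one back along the prong until it is fully home, the large against the stop's rubber pad and each smaller pan nested in the mouth of the one before, and press it home gently for half a second, with about 10 N (8 to 12; a knock or push above 20 dents them), before you let go. Leave everything else on the table where it is.

Things in the scene. Friction and masses are not known exactly. Their poses are not given: they have to be found in the camera images.
- hook_stand: Storage hook, fixed: steel base 190 x 130 x 12 mm, 18 mm round post, one level round prong 10 mm thick, axis 165 mm above the table. Origin on the table straight under the stop collar's face; the prong runs to the stand's -x for 104 mm from that face, then bends up into a short tip. The post is 45 mm behind (+x of) the face; nothing of it rises over 15 mm above the prong's axis.
- hook_stop: Stop collar on the prong, steel, fixed. Origin: centre of its front face on the prong's axis; axes as the stand's, z up, prong to -x. Before it sits a black rubber pad, 28 mm across, screw-set so that its face is 3 to 21 mm before the collar's face; the setting differs each time and is not reported: feel for it. It does not give when pressed. Pans do not slide home by themselves.
- hook_tip (a point): Centre of the prong's upturned end: 110 mm in front of the collar's face, 6 mm above the prong's axis, bar radius 5 mm. An eye passes over it with its origin about 3 mm (1 to 5) above the prong's axis; once past, lower the pan until it hangs, origin 5 mm below the axis.
- pan_large: The large strainer pan, perforated steel, 120 wide (y) x 74 high x 30 mm deep (x), about 0.24 kg, standing on a long wall, mouth to its own -x, hanging eye on top. Origin on the eye's axis (x) in the plane of the flat back, z up; underside 96 mm and upper rim 22 mm below it. Home: back on the rubber pad of the stop.
- pan_large_tab (a point): Middle of the large pan's grip tab: 4 mm before the back plane, 34 mm above the pan's origin. The tab is 30 mm wide (y), 8 mm thick (x), from 15 to 46 mm above the origin; pinch it across its 30 mm.
- pan_large_boss (a point): Centre of the front end of the large pan's eye boss, at x = -20 mm of the pan. The boss is 20 mm long, 26 mm wide and 30 mm high; its hole 16 mm wide, 20 mm high. The upper rim below it has a 44 mm notch for the next pan's strap.
- pan_medium: The medium strainer pan, perforated steel, 104 wide (y) x 58 high x 30 mm deep (x), about 0.2 kg, standing on a long wall, mouth to its own -x, hanging eye on top. Origin on the eye's axis (x) in the plane of the flat back, z up; underside 88 mm and upper rim 30 mm below it. Home: back on the large pan's boss front, 20 mm before its back, 10 mm inside its mouth, 5.5 mm free all round.
- pan_medium_tab (a point): Middle of the medium pan's grip tab: 4 mm before the back plane, 34 mm above the pan's origin. The tab is 30 mm wide (y), 8 mm thick (x), from 15 to 46 mm above the origin; pinch it across its 30 mm.
- pan_medium_boss (a point): Centre of the front end of the medium pan's eye boss, at x = -20 mm of the pan. The boss is 20 mm long, 26 mm wide and 30 mm high; its hole 16 mm wide, 20 mm high. The upper rim below it has a 44 mm notch for the next pan's strap.
- pan_small: The small strainer pan, perforated steel, 88 wide (y) x 42 high x 30 mm deep (x), about 0.16 kg, standing on a long wall, mouth to its own -x, hanging eye on top. Origin on the eye's axis (x) in the plane of the flat back, z up; underside 80 mm and upper rim 38 mm below it. Home: back on the medium pan's boss front, 20 mm before its back, 10 mm inside its mouth, 5.5 mm free all round.
- pan_small_tab (a point): Middle of the small pan's grip tab: 4 mm before the back plane, 34 mm above the pan's origin. The tab is 30 mm wide (y), 8 mm thick (x), from 15 to 46 mm above the origin; pinch it across its 30 mm.
- pan_small_boss (a point): Centre of the front end of the small pan's eye boss, at x = -20 mm of the pan. The boss is 20 mm long, 26 mm wide and 30 mm high; its hole 16 mm wide, 20 mm high. The upper rim below it has a 44 mm notch for the next pan's strap.
- ramekin_1: Small steel sauce cup, 65 mm across, 37 mm high; a bystander, leave it alone. Origin at the centre of its underside.
- timer: Round white kitchen timer, 66 mm across, 53 mm high; a bystander, leave it alone. Origin at the centre of its underside.
- tape_1: Roll of tan tape lying flat, 98 mm across, 25 mm high; a bystander, leave it alone. Origin at the centre of its underside.
- food_tub_1: Round white food tub with lid, 129 mm across, 56 mm high; a bystander, leave it alone. Origin at the centre of its underside.
- stone: Sharpening stone, 50 x 150 x 26 mm; a bystander, leave it alone. Origin at the centre of its underside.
- bench_scraper: Bench scraper lying flat, steel blade and black grip, 95 x 155 x 19 mm; a bystander, leave it alone. Origin at the centre of its underside.

How it is judged:
By the outcome, as a careful person would: the job done as asked, in the order asked, and still so for the second after the job is handed in, with the robot touching nothing.
It also fails if it takes over 72 s, if anything falls off the work surface, if the arm or the gripper's body presses on something with over 40 N, if the wrist force passes 120 N, or if a joint passes its speed limit or range.

## Working session

There is one attempt and no reset: what is moved stays moved. The work goes in short steps, Python scripts to look and compute and a tool call to move; the robot and the scene stay as the last step left them, time stands still between calls to the robot, and variables do not carry over. Pictures are saved under pics/ and viewed, and the job is handed in when it is done.

Besides the shell and the picture viewer there is one more tool, called after "Request:" as name([rows], argument=value, ...), one row to a line, values as JSON. arm_command: Moves the arm, as the interface text tells. Its arguments: {"type":"object","properties":{"increments":{"type":"array"},"squeeze":{"type":"number"}},"required":["increments"]}

```bash
mkdir -p pics; ls; python3 - <<'E'
from station import sensors,cams,robot
import cv2,numpy as np
s=sensors.read_state()
for k,v in s.items(): print(k,np.round(v,4).tolist())
print(robot.hold_point_z)
for n in ["side","top","wrist"]:
    c=cams.get_image(n); cv2.imwrite(f"pics/{n}0.png",c["image"][:,:,::-1]); np.savez(f"{n}0.npz",**c)
    print(n,np.round(c["K"],1).tolist(),np.round(c["R"],3).tolist(),np.round(c["t"],3).tolist(), (-c["R"].T@c["t"]).round(3))
E
```

```text
pics
clock 0.0
joints [1.0994, 0.4916, 1.5595, -0.0, 1.0917, -0.1056]
joint_vel [-0.0003, -0.0006, 0.0015, -0.0007, -0.0013, -0.0021]
joint_efforts [0.0014, -61.2656, -25.8175, 0.0693, 0.0483, -0.0001]
ee_pos [0.2234, 0.5834, 0.2141]
tcp_rot [[-0.9338, 0.3577, -0.0005], [0.3577, 0.9338, -0.001], [0.0001, -0.0011, -1.0]]
ft_force [-0.0477, -1.3199, 0.4782]
moment [-0.0005, 0.0164, 0.0647]
width 0.095
0.0188
side [[479.2, 0.0, 328.0], [0.0, 479.2, 241.4], [0.0, 0.0, 1.0]] [[-0.983, -0.186, 0.001], [-0.128, 0.67, -0.732], [0.135, -0.719, -0.682]] [0.52, 0.164, 0.969] [0.401 0.683 0.78 ]
top [[458.3, 0.0, 318.4], [0.0, 458.3, 239.1], [0.0, 0.0, 1.0]] [[0.107, -0.994, -0.008], [-0.97, -0.103, -0.221], [0.219, 0.031, -0.975]] [-0.076, 0.568, 0.88] [ 0.367 -0.045  0.984]
wrist [[352.9, 0.0, 321.5], [0.0, 352.9, 241.6], [0.0, 0.0, 1.0]] [[0.358, 0.934, -0.001], [0.9, -0.345, 0.268], [0.25, -0.097, -0.964]] [-0.624, -0.032, 0.39] [0.155 0.609 0.384]
```

View pics/side0.png

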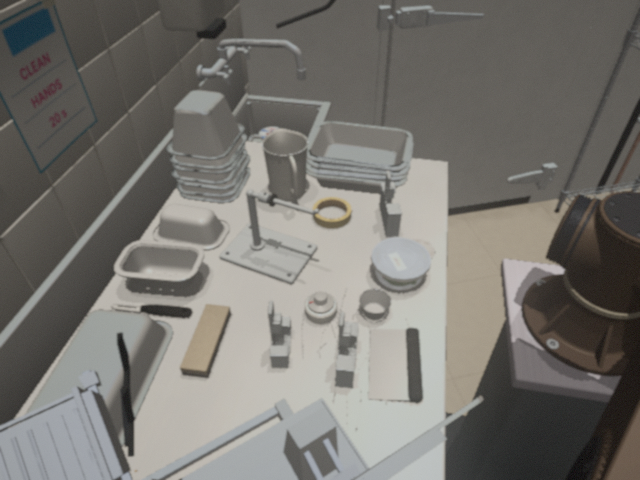

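View pics/top0.png

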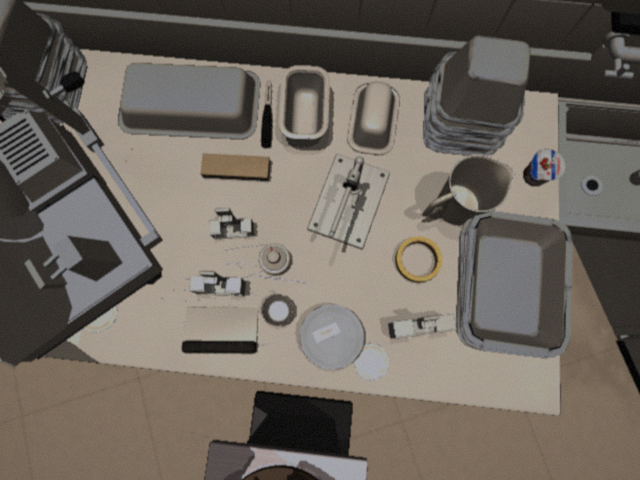

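View pics/wrist0.png

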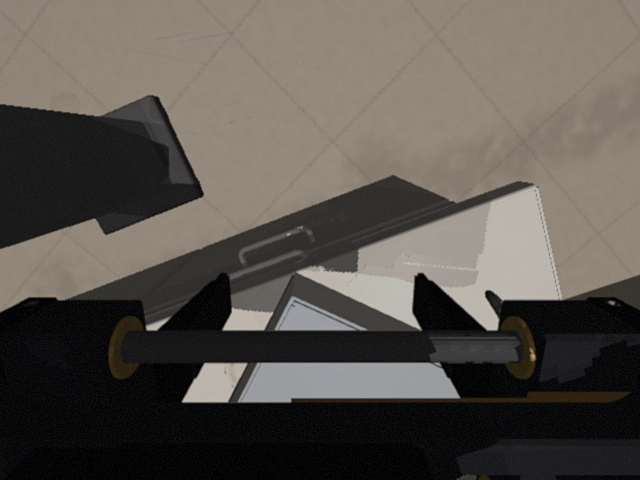

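```bash
python3 - <<'E'
import cv2,numpy as np
a=cv2.imread("pics/side0.png");b=cv2.imread("pics/top0.png")
z=lambda im,x,y,w,h,s:cv2.resize(im[y:y+h,x:x+w],None,fx=s,fy=s,interpolation=cv2.INTER_CUBIC)
A=np.hstack([z(a,240,280,130,120,3),z(a,355,155,130,120,3)])
B=np.hstack([z(b,170,195,130,120,3),z(b,375,280,130,120,3)])
cv2.imwrite("pics/zoom1.png",A);cv2.imwrite("pics/zoom2.png",B)
cv2.imwrite("pics/zoom3.png",np.hstack([z(a,215,170,140,120,2.8),z(b,290,135,130,130,2.8)[:336]]))
E
```

```text
(no output)
```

View pics/zoom1.png

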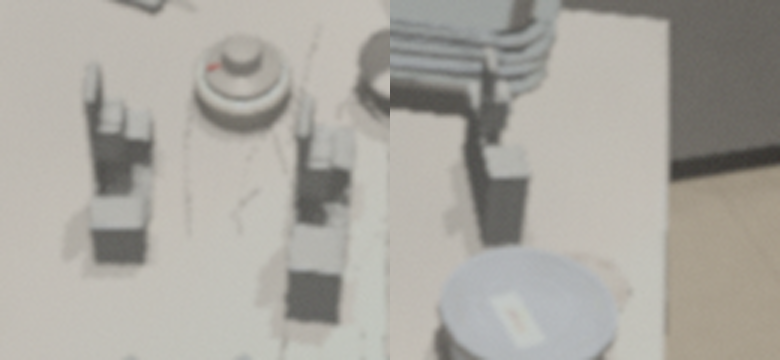

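View pics/zoom2.png

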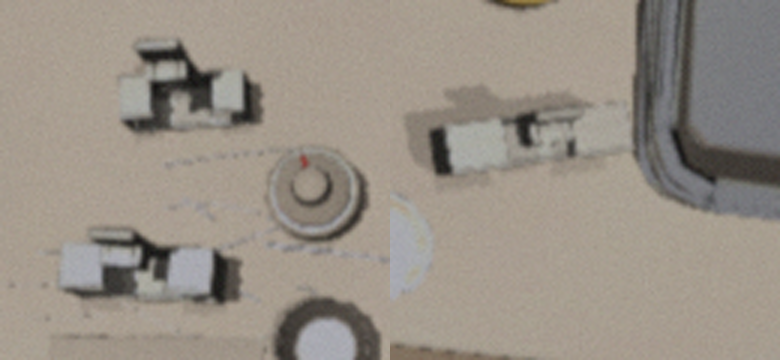

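View pics/zoom3.png

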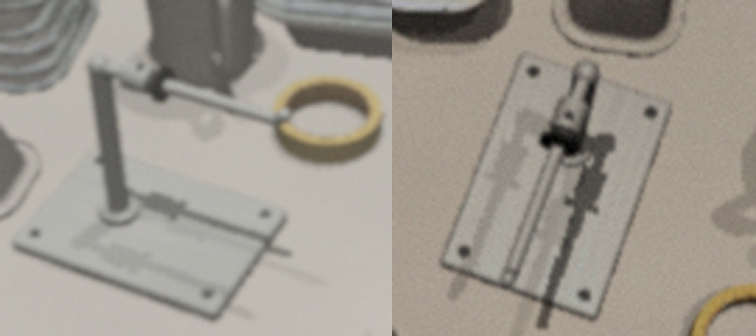

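```bash
cat > h.py <<'E'
import numpy as np,cv2
def ld(n): 
    d=np.load(n+".npz"); return {k:d[k] for k in d}
def ray(c,p):
    C=-c["R"].T@c["t"]; d=c["R"].T@np.linalg.solve(c["K"],[p[0],p[1],1.]); return C,d/np.linalg.norm(d)
def onz(c,p,z):
    C,d=ray(c,p); return C+d*(z-C[2])/d[2]
def tri(c1,p1,c2,p2):
    A=np.zeros((3,3));b=np.zeros(3);L=[]
    for c,p in((c1,p1),(c2,p2)):
        C,d=ray(c,p);P=np.eye(3)-np.outer(d,d);A+=P;b+=P@C;L.append((C,d))
    X=np.linalg.solve(A,b); return X,[np.linalg.norm(np.cross(X-C,d)) for C,d in L]
def proj(c,X):
    q=c["R"]@np.asarray(X,float)+c["t"]; q=c["K"]@q; return q[:2]/q[2]
def snap(n,tag):
    from station import cams
    c=cams.get_image(n); cv2.imwrite(f"pics/{tag}.png",c["image"][:,:,::-1]); np.savez(tag+".npz",**c); return c
E
python3 - <<'E'
from h import *
s,t=ld("side0"),ld("top0")
print("plate",[onz(t,p,.012).round(3).tolist() for p in [(290+525/2.8-390/2.8,135+52/2.8),(290+(668-392)/2.8,135+103/2.8),(290+(597-392)/2.8,135+317/2.8),(290+(443-392)/2.8,135+263/2.8)]])
T=lambda x,y:(290+(x-392)/2.8,135+y/2.8); S=lambda x,y:(215+x/2.8,170+y/2.8)
print("tip",tri(s,S(285,118),t,T(508,277)))
print("pad",tri(s,S(160,85),t,T(558,142)))
for n,p,z in [("L",(375+66/3*0+45/3,0),0)]: pass
Z=lambda x,y:(170+x/3,195+y/3)
Z2=lambda x,y:(375+(x-390)/3,280+y/3)
print("small",onz(t,Z(120,102),.042),onz(t,Z(248,95),.042))
print("med",onz(t,Z(62,270),.058),onz(t,Z(215,272),.058))
print("large",onz(t,Z2(445,148),.074),onz(t,Z2(632,125),.074))
E
```

```text
plate [[0.788, -0.037, 0.012], [0.756, -0.154, 0.012], [0.575, -0.112, 0.012], [0.605, 0.011, 0.012]]
tip (array([ 0.56090556, -0.04164111,  0.16881155]), [np.float64(0.0008595193404037346), np.float64(0.0008595193404036802)])
pad (array([ 0.65915306, -0.06558457,  0.16534506]), [np.float64(0.00029359300292169504), np.float64(0.0002935930029216691)])
small [0.57579001 0.21614654 0.042     ] [0.59036806 0.12672504 0.042     ]
med [0.45228949 0.23216767 0.058     ] [0.46193815 0.12890633 0.058     ]
large [ 0.4072843  -0.18021809  0.074     ] [ 0.43490769 -0.29994013  0.074     ]
```

Request:
arm_command([
  {"jaw":0,"slide":[0,0,-4],"twist":-0.125},
  {"jaw":0,"slide":[0,0,-4],"twist":-0.125},
  {"jaw":0,"slide":[0,0,-3],"twist":-0.12},
])

```text
clock: 0.45
ee_pos: [0.2229, 0.5822, 0.3219]
tcp_rot: [[-1.0, -0.015, -0.005], [-0.015, 1.0, -0.011], [0.006, -0.011, -1.0]]
ft_force: [0.3, 0.2, -0.1]
width: 0.0949
```

Request:
arm_command([
  {"jaw":0,"slide":[-3.2,-3.8,0],"twist":0},
  {"jaw":0,"slide":[-3.2,-3.8,0],"twist":0},
  {"jaw":0,"slide":[-3.2,-3.8,0],"twist":0},
  {"jaw":0,"slide":[-3.2,-3.8,0],"twist":0},
  {"jaw":0,"slide":[-3.2,-3.8,0],"twist":0},
])

```text
clock: 0.95
ee_pos: [0.3866, 0.3959, 0.3264]
tcp_rot: [[-1.0, -0.029, -0.002], [-0.029, 1.0, -0.004], [0.002, -0.004, -1.0]]
ft_force: [0.4, 1.1, 0.8]
width: 0.0952
```

Request:
arm_command([
  {"jaw":0,"slide":[-3.2,-3.8,0],"twist":0},
  {"jaw":0,"slide":[-3.2,-3.8,0],"twist":0},
  {"jaw":0,"slide":[-3.2,-3.8,0],"twist":0},
  {"jaw":0,"slide":[-3.2,-3.8,0],"twist":0},
  {"jaw":0,"slide":[-3.2,-3.8,0],"twist":0},
])

```text
clock: 1.45
ee_pos: [0.5517, 0.2078, 0.3267]
tcp_rot: [[-1.0, -0.03, -0.003], [-0.03, 1.0, -0.004], [0.003, -0.004, -1.0]]
ft_force: [0.6, 0.5, -1.0]
width: 0.0954
```

```bash
python3 - <<'E'
from h import *
c=snap("wrist","w1")
E
```

```text
(no output)
```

View pics/w1.png

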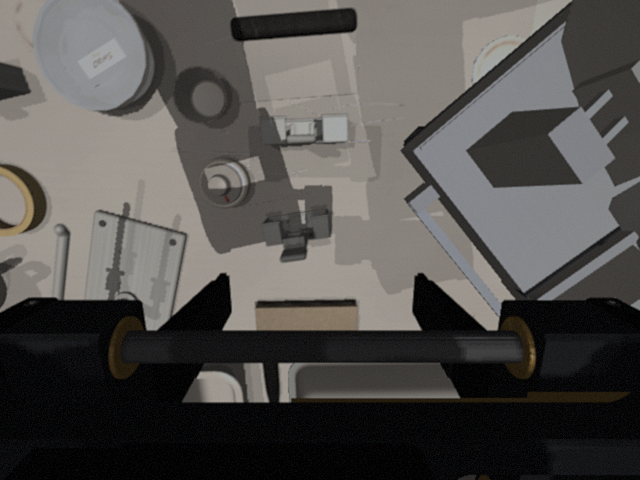

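```bash
python3 - <<'E'
import cv2,numpy as np
a=cv2.imread("pics/w1.png")
a=cv2.convertScaleAbs(a,alpha=1.4,beta=10)
z=lambda im,x,y,w,h,s:cv2.resize(im[y:y+h,x:x+w],None,fx=s,fy=s,interpolation=cv2.INTER_CUBIC)
cv2.imwrite("pics/z4.png",np.vstack([z(a,250,105,120,55,6),]))
cv2.imwrite("pics/z5.png",z(a,250,190,100,80,6))
E
```

```text
(no output)
```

View pics/z4.png

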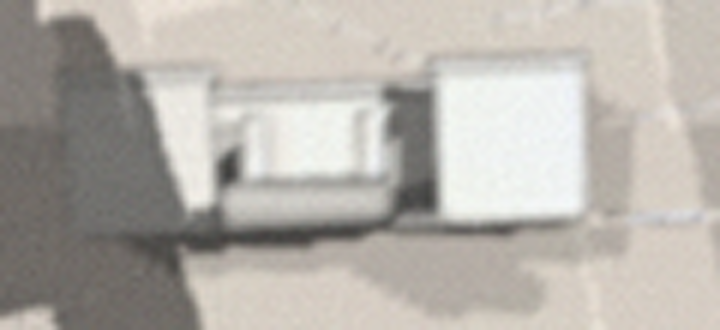

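View pics/z5.png

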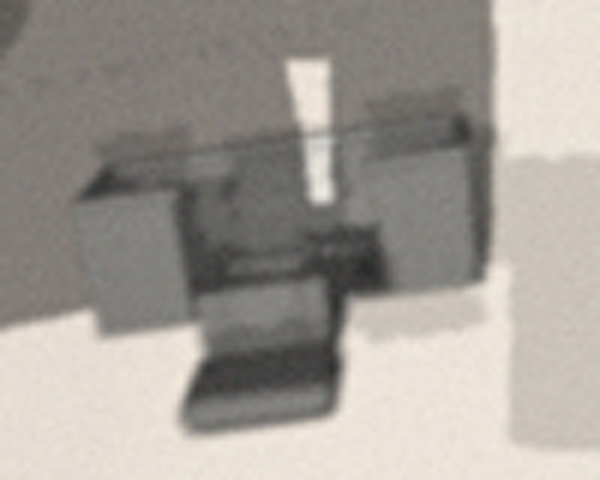

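```bash
python3 - <<'E'
from h import *
c=ld("w1")
M=lambda x,y:(250+x/6-.5+.08,105+y/6-.42); S=lambda x,y:(250+x/6-.42,190+y/6-.42)
q=lambda f,pts,z:np.array([onz(c,f(*p),z)[:2] for p in pts])
P=q(M,[(222,185),(393,183),(393,224),(220,228)],.134);print("medtab",P.round(4).tolist(),P.mean(0))
P=q(S,[(200,398),(337,385),(328,412),(185,432)],.126);print("smtab",P.round(4).tolist(),P.mean(0))
P=q(M,[(60,232),(585,220)],.058);d=P[1]-P[0];print("med back edge",P,np.linalg.norm(d),np.degrees(np.arctan2(-d[0],d[1])),P.mean(0))
P=q(M,[(60,72),(585,60)],.058);d=P[1]-P[0];print("med front edge",P,np.linalg.norm(d),np.degrees(np.arctan2(-d[0],d[1])),P.mean(0))
P=q(S,[(100,335),(485,285)],.042);d=P[1]-P[0];print("sm back edge",P,np.linalg.norm(d),np.degrees(np.arctan2(-d[0],d[1])),P.mean(0))
P=q(S,[(78,200),(468,150)],.042);d=P[1]-P[0];print("sm front edge",P,np.linalg.norm(d),np.degrees(np.arctan2(-d[0],d[1])),P.mean(0))
E
```

```text
medtab [[0.4707, 0.1686], [0.4695, 0.1966], [0.476, 0.1968], [0.4775, 0.1683]] [0.47343121 0.18255665]
smtab [[0.598, 0.1641], [0.5947, 0.1892], [0.5999, 0.1877], [0.6046, 0.1613]] [0.59930604 0.1755838 ]
med back edge [[0.47901768 0.12863858]
 [0.47365133 0.23335568]] 0.10485451300472845 2.9336234505329744 [0.4763345  0.18099713]
med front edge [[0.44877441 0.12916075]
 [0.44358206 0.23189851]] 0.10286889262443197 2.893256902029019 [0.44617824 0.18052963]
sm back edge [[0.61095645 0.13252909]
 [0.5967973  0.21815894]] 0.08679258813478131 9.389075327805815 [0.60387687 0.17534402]
sm front edge [[0.58021722 0.1280719 ]
 [0.56648683 0.21335857]] 0.08638483477472608 9.14563773984198 [0.57335203 0.17071523]
```

Request:
arm_command([
  {"jaw":0,"slide":[-1.6,-4.7,0],"twist":0},
  {"jaw":0,"slide":[-1.6,-4.7,0],"twist":0},
  {"jaw":0,"slide":[-1.6,-4.7,0],"twist":0},
  {"jaw":0,"slide":[-1.6,-4.7,0],"twist":0},
  {"jaw":0,"slide":[-1.6,-4.7,0],"twist":0},
])

```text
clock: 2.0
ee_pos: [0.6397, -0.0254, 0.3257]
tcp_rot: [[-1.0, -0.029, -0.004], [-0.029, 1.0, -0.005], [0.005, -0.005, -1.0]]
ft_force: [1.0, 1.1, 0.4]
width: 0.095
```

Request:
arm_command([
  {"jaw":0,"slide":[-1,-1.7,0],"twist":0},
  {"jaw":0,"slide":[0,0,0],"twist":0},
])

```text
clock: 2.2
ee_pos: [0.6515, -0.0487, 0.3242]
tcp_rot: [[-1.0, -0.023, -0.006], [-0.023, 1.0, -0.006], [0.006, -0.006, -1.0]]
ft_force: [-0.1, 0.2, 0.2]
width: 0.0953
```

```bash
python3 - <<'E'
from h import *
c=snap("wrist","w2")
E
```

```text
(no output)
```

View pics/w2.png

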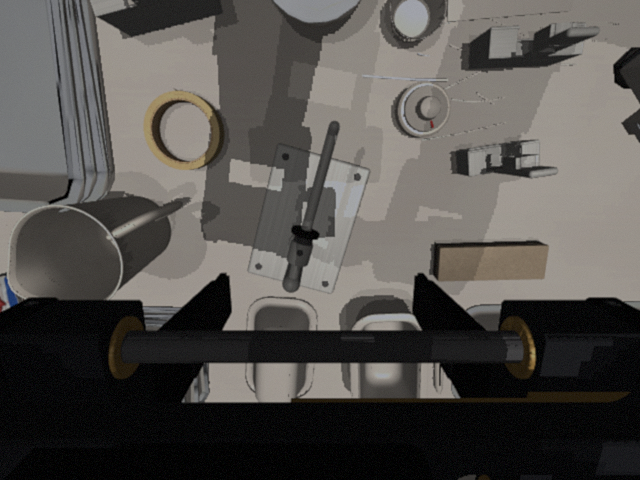

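```bash
python3 - <<'E'
import cv2,numpy as np
a=cv2.imread("pics/w2.png")
a=cv2.convertScaleAbs(a,alpha=1.4,beta=10)
z=lambda im,x,y,w,h,s:cv2.resize(im[y:y+h,x:x+w],None,fx=s,fy=s,interpolation=cv2.INTER_CUBIC)
cv2.imwrite("pics/z6.png",z(a,240,110,140,190,3))
E
```

```text
(no output)
```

View pics/z6.png

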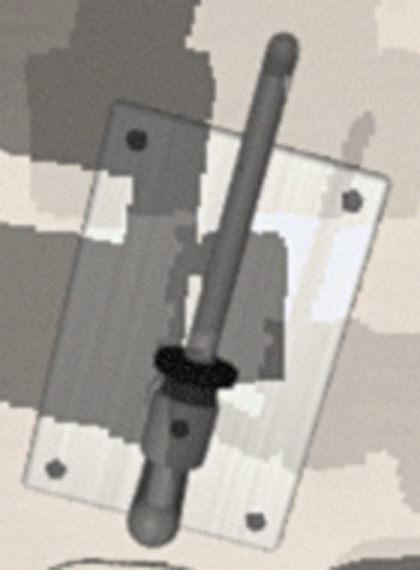

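```bash
python3 - <<'E'
from h import *
c=ld("w2")
Z=lambda x,y:(240+x/3-.33,110+y/3-.33)
tip=onz(c,Z(283,50),.171); a=onz(c,Z(266,125),.165); b=onz(c,Z(202,350),.165)
print(tip,a,b)
f=lambda d:np.degrees(np.arctan2(d[1],d[0]))
print(f(b-a),f(b-tip))
P=np.array([onz(c,Z(*p),.012) for p in [(115,100),(388,180),(275,550),(25,485)]]);print(P.round(4))
print(f(P[3]-P[0]),f(P[2]-P[1]),f(P[0]-P[1])-90+180,f(P[3]-P[2])+90)
print([np.linalg.norm(P[i]-P[i-1]) for i in range(4)])
E
```

```text
[ 0.56200872 -0.04228271  0.171     ] [ 0.58333567 -0.04656048  0.165     ] [ 0.65329581 -0.06503608  0.165     ]
-14.793368617415288 -13.995834722828713
[[ 0.5764 -0.1111  0.012 ]
 [ 0.6081  0.0107  0.012 ]
 [ 0.7877 -0.0345  0.012 ]
 [ 0.7569 -0.1564  0.012 ]]
-14.085659287043544 -14.111390993026461 -14.592914511398646 -14.207399234117077
[np.float64(0.1861155481775287), np.float64(0.12587330870600646), np.float64(0.18526845461934713), np.float64(0.1257854550565664)]
```

Request:
arm_command([
  {"jaw":0,"slide":[3.2,-3.6,0],"twist":0},
  {"jaw":0,"slide":[3.2,-3.6,0],"twist":0},
  {"jaw":0,"slide":[3.2,-3.6,0],"twist":0},
  {"jaw":0,"slide":[3.2,-3.6,0],"twist":0},
  {"jaw":0,"slide":[2.8,-3,0],"twist":0},
])

```text
clock: 2.75
ee_pos: [0.4957, -0.2203, 0.3243]
tcp_rot: [[-0.999, -0.036, -0.008], [-0.036, 0.999, -0.004], [0.008, -0.003, -1.0]]
ft_force: [0.4, -0.8, -0.4]
width: 0.0952
```

```bash
python3 - <<'E'
from h import *
c=snap("wrist","w3")
a=cv2.imread("pics/w3.png")
P=(-c["R"].T@c["t"]); print(P)
u=proj(c,[.42,-.24,.1]);print(u)
a=cv2.convertScaleAbs(a,alpha=1.4,beta=10)
x,y=int(u[0])-60,max(0,int(u[1])-55)
print(x,y)
cv2.imwrite("pics/z7.png",cv2.resize(a[y:y+110,x:x+130],None,fx=5,fy=5,interpolation=cv2.INTER_CUBIC))
E
```

```text
[ 0.42329046 -0.2239798   0.49495574]
[307.99360746 142.99778184]
247 87
```

View pics/z7.png

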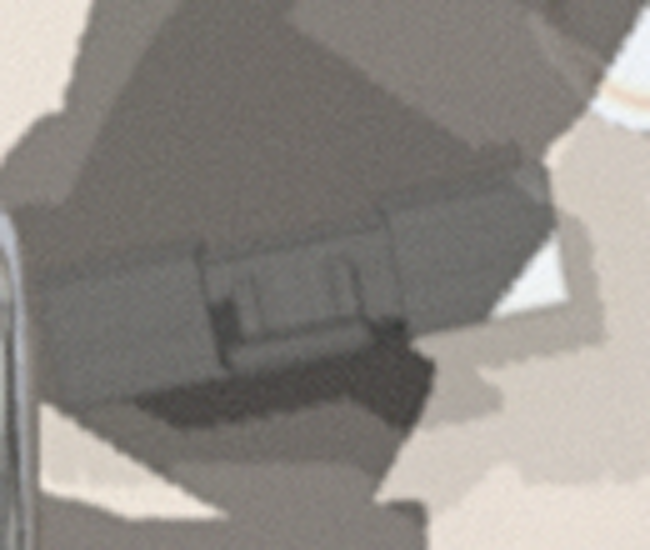

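View pics/w3.png

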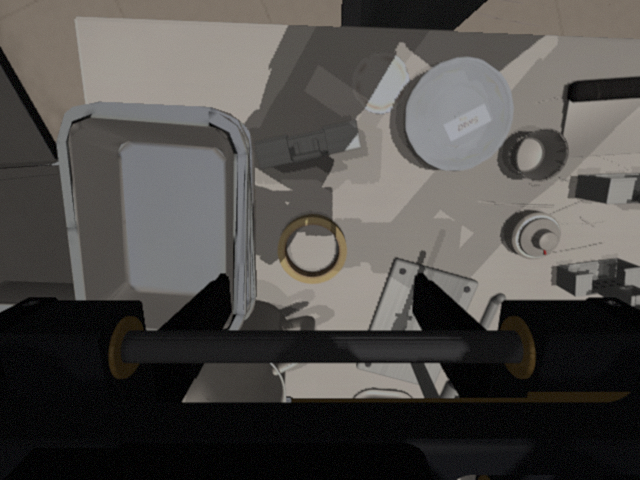

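```bash
python3 - <<'E'
from h import *
c=ld("w3")
Z=lambda x,y:(247+x/5-.4,87+y/5-.4)
q=lambda pts,z:np.array([onz(c,Z(*p),z)[:2] for p in pts])
P=q([(228,343),(362,318),(372,342),(232,370)],.142);print(P.round(4).tolist(),P.mean(0))
P=q([(60,408),(568,300)],.074);d=P[1]-P[0];print(P,np.linalg.norm(d),np.degrees(np.arctan2(-d[0],d[1])),P.mean(0))
P=q([(40,288),(200,255),(385,212),(545,178)],.074);print(P); d=P[2]-P[1]; print(np.degrees(np.arctan2(-d[0],d[1])))
P=q([(200,250),(395,335)],.074)
# stack rim height: side vs top
s,t=ld("side0"),ld("top0")
print("stack near-left corner",tri(s,(408,160),t,(460,345)))
for z in (.08,.12,.16): print(onz(c,(255,200),z),onz(c,(255,150),z))
E
```

```text
[[0.4323, -0.2533], [0.4267, -0.2275], [0.4311, -0.2254], [0.4374, -0.2525]] [ 0.43188516 -0.23966711]
[[ 0.45027036 -0.29809242]
 [ 0.42161022 -0.18087211]] 0.12067313312469632 13.739169880894686 [ 0.43594029 -0.23948226]
[[ 0.42332979 -0.30241837]
 [ 0.41471591 -0.2656895 ]
 [ 0.40381076 -0.22371172]
 [ 0.39517447 -0.18779321]]
14.562625819392059
stack near-left corner (array([ 0.3910346 , -0.28686241,  0.15393835]), [np.float64(0.0018333577191963935), np.float64(0.0018333577191965715)])
[ 0.48690459 -0.30166194  0.08      ] [ 0.42968737 -0.30092845  0.08      ]
[ 0.48077245 -0.29417371  0.12      ] [ 0.42907074 -0.29351092  0.12      ]
[ 0.47464032 -0.28668547  0.16      ] [ 0.4284541  -0.28609339  0.16      ]
```

```bash
python3 - <<'E'
from h import *
t=ld("top0");c=ld("w3")
for z in (.08,.12,.16,.2): print(z,onz(t,(460,330),z).round(3),onz(t,(463,280),z).round(3),onz(c,(255,200),z).round(3),onz(c,(254,160),z).round(3))
a=cv2.imread("pics/top0.png");cv2.imwrite("pics/z8.png",cv2.resize(a[200:370,380:580],None,fx=4,fy=3.5,interpolation=cv2.INTER_CUBIC))
E
```

```text
0.08 [ 0.419 -0.307  0.08 ] [ 0.517 -0.309  0.08 ] [ 0.487 -0.302  0.08 ] [ 0.441 -0.302  0.08 ]
0.12 [ 0.417 -0.296  0.12 ] [ 0.511 -0.298  0.12 ] [ 0.481 -0.294  0.12 ] [ 0.439 -0.295  0.12 ]
0.16 [ 0.415 -0.284  0.16 ] [ 0.504 -0.286  0.16 ] [ 0.475 -0.287  0.16 ] [ 0.437 -0.287  0.16 ]
0.2 [ 0.412 -0.272  0.2  ] [ 0.497 -0.274  0.2  ] [ 0.469 -0.279  0.2  ] [ 0.436 -0.28   0.2  ]
```

View pics/z8.png

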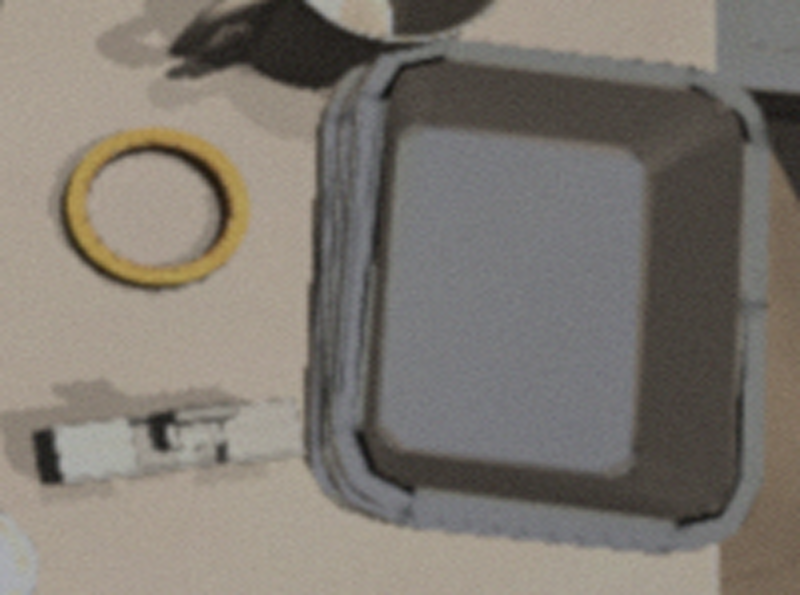

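Request:
arm_command([
  {"jaw":126,"slide":[1,0,3],"twist":-0.105},
  {"jaw":126,"slide":[1,0,3],"twist":-0.105},
  {"jaw":126,"slide":[2.4,0,2],"twist":0},
  {"jaw":126,"slide":[2.2,-0.3,2],"twist":0},
  {"jaw":126,"slide":[0,0,0],"twist":0},
])

```text
clock: 3.3
ee_pos: [0.4247, -0.235, 0.2238]
tcp_rot: [[-0.967, -0.254, -0.006], [-0.254, 0.967, -0.006], [0.007, -0.004, -1.0]]
ft_force: [1.1, 0.8, 0.1]
width: 0.0605
```

Request:
arm_command([
  {"jaw":126,"slide":[-0.6,-0.65,1],"twist":0},
  {"jaw":126,"slide":[0,0,1.5],"twist":0},
  {"jaw":126,"slide":[0,0,1.5],"twist":0},
  {"jaw":126,"slide":[0,0,0],"twist":0},
])

```text
clock: 3.7
ee_pos: [0.4373, -0.2385, 0.1843]
tcp_rot: [[-0.967, -0.256, -0.0], [-0.256, 0.967, -0.009], [0.003, -0.008, -1.0]]
ft_force: [-0.4, 0.7, 0.7]
width: 0.0482
```

```bash
python3 - <<'E'
from h import *
from station import sensors
s=sensors.read_state();print(s["ee_pos"].round(4) if hasattr(s["ee_pos"],'round') else s["ee_pos"])
c=snap("wrist","w4")
E
```

```text
[ 0.4373 -0.2385  0.1843]
```

View pics/w4.png

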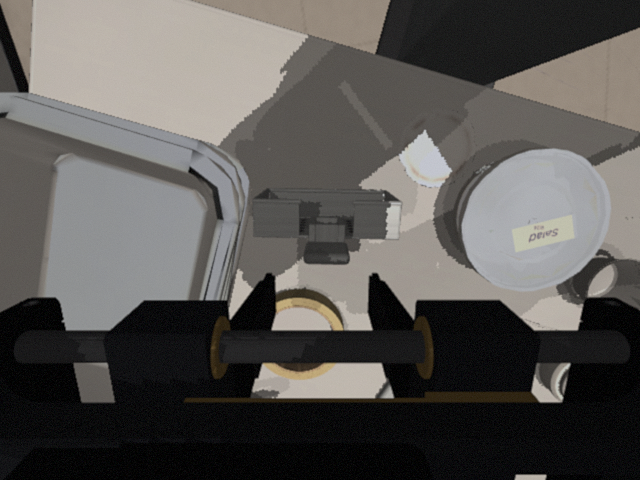

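```bash
python3 - <<'E'
from h import *
c=ld("w4")
a=cv2.imread("pics/w4.png");a=cv2.convertScaleAbs(a,alpha=2,beta=20)
cv2.imwrite("pics/z9.png",cv2.resize(a[180:280,245:415],None,fx=4.5,fy=4.5,interpolation=cv2.INTER_CUBIC))
print(proj(c,[.4373,-.2385,.1843]))
E
```

```text
[325.14758014 291.68124084]
```

View pics/z9.png

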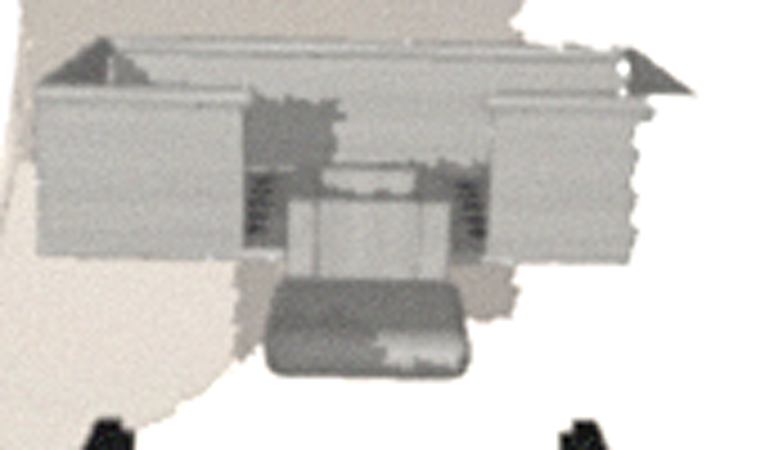

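```bash
python3 - <<'E'
from h import *
c=ld("w4")
Z=lambda x,y:(245+x/4.5-.4,180+y/4.5-.4)
P=np.array([onz(c,Z(*p),.142) for p in [(265,332),(470,332),(466,377),(270,377)]]);print(P.round(4),P.mean(0))
P=np.array([onz(c,Z(*p),.074) for p in [(38,257),(632,263)]]);d=P[1]-P[0];print(P,np.degrees(np.arctan2(-d[0],d[1])),P.mean(0))
E
```

```text
[[ 0.4334 -0.2536  0.142 ]
 [ 0.426  -0.2259  0.142 ]
 [ 0.4325 -0.2246  0.142 ]
 [ 0.4397 -0.2513  0.142 ]] [ 0.43287246 -0.23885917  0.142     ]
[[ 0.45175661 -0.29585801  0.074     ]
 [ 0.42484303 -0.19077354  0.074     ]] 14.36545501952156 [ 0.43829982 -0.24331578  0.074     ]
```

Request:
arm_command([
  {"jaw":126,"slide":[0.5,0.1,2],"twist":0},
  {"jaw":126,"slide":[0,0,2],"twist":0},
  {"jaw":126,"slide":[0,0,1.6],"twist":0},
  {"jaw":126,"slide":[0,0,1.2],"twist":0},
  {"jaw":126,"slide":[0,0,0.4],"twist":0},
])

```text
clock: 4.25
ee_pos: [0.4389, -0.2404, 0.1159]
tcp_rot: [[-0.966, -0.26, 0.009], [-0.26, 0.966, -0.015], [-0.005, -0.017, -1.0]]
ft_force: [0.8, -0.8, 0.3]
width: 0.0481
```

Request:
arm_command([
  {"jaw":126,"slide":[0.6,0.2,0.4],"twist":0},
  {"jaw":126,"slide":[0,0,0.2],"twist":0},
])

```text
clock: 4.45
ee_pos: [0.4334, -0.2401, 0.1106]
tcp_rot: [[-0.965, -0.26, 0.011], [-0.261, 0.965, -0.016], [-0.006, -0.019, -1.0]]
ft_force: [0.1, 0.1, -0.1]
width: 0.0483
```

Request:
arm_command([
  {"jaw":200,"slide":[0,0,0],"twist":0},
  {"jaw":255,"slide":[0,0,0],"twist":0},
  {"jaw":255,"slide":[0,0,0],"twist":0},
  {"jaw":255,"slide":[0,0,0],"twist":0},
], squeeze=50)

```text
clock: 4.85
ee_pos: [0.4338, -0.2402, 0.1119]
tcp_rot: [[-0.965, -0.26, 0.012], [-0.26, 0.965, -0.017], [-0.007, -0.02, -1.0]]
ft_force: [0.1, -0.9, -3.0]
width: 0.0294
```

Request:
arm_command([
  {"jaw":255,"slide":[0,0,-0.6],"twist":0},
  {"jaw":255,"slide":[-0.4,1.2,-0.3],"twist":0},
  {"jaw":255,"slide":[-0.3,1.2,-0.3],"twist":0},
  {"jaw":255,"slide":[0,0,-2],"twist":0},
])

```text
clock: 5.25
ee_pos: [0.4327, -0.2117, 0.1431]
tcp_rot: [[-0.966, -0.259, 0.009], [-0.259, 0.966, -0.015], [-0.004, -0.016, -1.0]]
ft_force: [-0.4, -0.4, -2.7]
width: 0.0296
```

Request:
arm_command([
  {"jaw":255,"slide":[0,2,-1.5],"twist":0.128},
  {"jaw":255,"slide":[0,2,-1.5],"twist":0.128},
  {"jaw":255,"slide":[0,2,-1.5],"twist":0.128},
  {"jaw":255,"slide":[0,2,-1.5],"twist":0.128},
])

```text
clock: 5.65
ee_pos: [0.4255, -0.1266, 0.2048]
tcp_rot: [[-0.965, 0.263, 0.008], [0.263, 0.965, -0.015], [-0.012, -0.012, -1.0]]
ft_force: [0.4, 0.3, -2.3]
width: 0.0294
```

Request:
arm_command([
  {"jaw":255,"slide":[-1.2,3.7,0],"twist":-0.015},
  {"jaw":255,"slide":[-1.2,3.7,0],"twist":0},
  {"jaw":255,"slide":[-1.2,3.5,0],"twist":0},
  {"jaw":255,"slide":[0,0,0],"twist":0},
])

```text
clock: 6.05
ee_pos: [0.4888, -0.0212, 0.2075]
tcp_rot: [[-0.968, 0.252, 0.014], [0.251, 0.968, -0.016], [-0.017, -0.012, -1.0]]
ft_force: [-0.9, -1.0, -2.6]
width: 0.0296
```

```bash
python3 - <<'E'
from h import *
for n in ["wrist","side","top"]:
  c=snap(n,n+"5")
a=cv2.imread("pics/side5.png");b=cv2.imread("pics/top5.png")
cv2.imwrite("pics/z10.png",np.hstack([cv2.resize(a[150:290,230:430],None,fx=2,fy=2),cv2.resize(b[150:290,240:440],None,fx=2,fy=2)]))
E
```

```text
(no output)
```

View pics/z10.png

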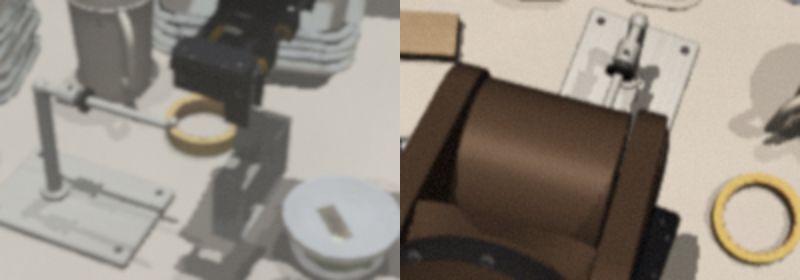

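View pics/wrist5.png

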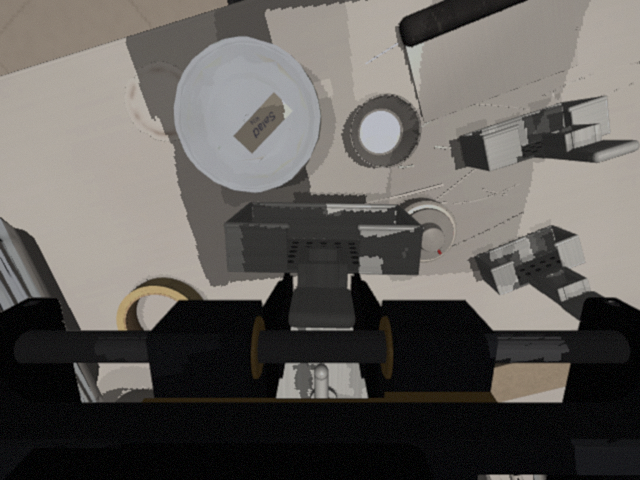

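```bash
python3 - <<'E'
from h import *
c=ld("wrist5");print(proj(c,[.562,-.0424,.171]))
a=cv2.imread("pics/wrist5.png");a=cv2.convertScaleAbs(a,alpha=1.8,beta=20)
cv2.imwrite("pics/z11.png",cv2.resize(a[230:410,220:430],None,fx=3.5,fy=3.3,interpolation=cv2.INTER_CUBIC))
R=np.array([[-0.968, 0.252, 0.014], [0.251, 0.968, -0.016], [-0.017, -0.012, -1.0]])
t=np.array([0.4888, -0.0212, 0.2075]);print("tip in tool cm",100*R.T@(np.array([.562,-.0424,.171])-t))
E
```

```text
[320.75575738 370.98627811]
tip in tool cm [-7.55583 -0.16372  3.7864 ]
```

View pics/z11.png

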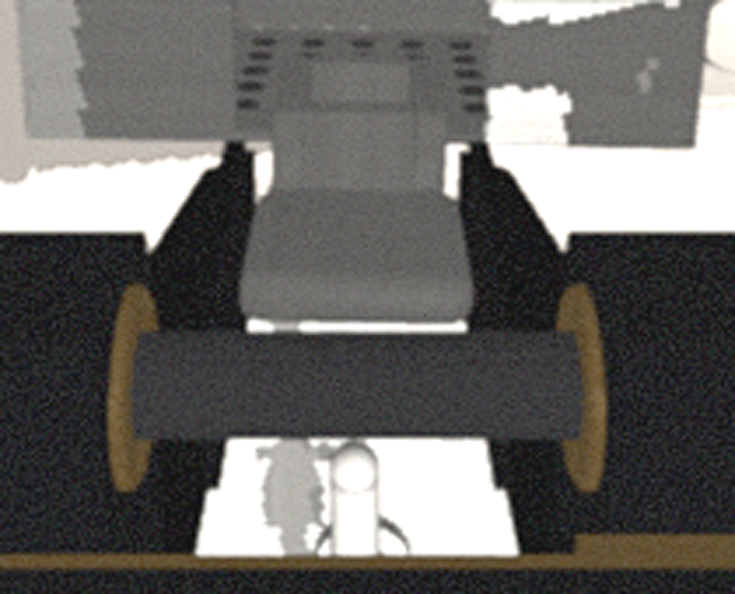

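Request:
arm_command([
  {"jaw":255,"slide":[-1.5,-0.2,1.2],"twist":0},
  {"jaw":255,"slide":[-1.5,0,1.2],"twist":0},
  {"jaw":255,"slide":[0,0,0],"twist":0},
])

```text
clock: 6.5
ee_pos: [0.5143, -0.0364, 0.1838]
tcp_rot: [[-0.967, 0.256, 0.012], [0.256, 0.967, -0.017], [-0.016, -0.013, -1.0]]
ft_force: [0.1, 0.1, -3.2]
width: 0.0296
```

```bash
cat > rel.py <<'E'
from h import *
from station import sensors
import sys
s=sensors.read_state();R=np.array(s["tcp_rot"]);t=np.array(s["ee_pos"])
tip=np.array([.562,-.0424,.171]);ex=np.array([np.cos(np.radians(14.3)),-np.sin(np.radians(14.3)),0]);ey=np.array([-ex[1],ex[0],0])
tip=tip if len(sys.argv)<2 else np.array(eval(sys.argv[1]))
g=t-R[:,2]*.0188
d=g-tip
print("clock",s["clock"],"tcp",t.round(4),"psi",np.degrees(np.arctan2(-R[0,1],R[1,1])).round(2))
print("grasp rel tip: along",(d@ex*1e3).round(1),"lat",(d@ey*1e3).round(1),"tcp z",(t[2]*1e3).round(1),"force stand axes",[round(float(np.array(s["ft_force"])@v),2) for v in (ex,ey)],round(float(s["ft_force"][2]),2),"up in tool",R[2].round(4))
E
python3 rel.py; python3 -c "
from h import *
snap('side','side6');a=cv2.imread('pics/side6.png');cv2.imwrite('pics/z12.png',cv2.resize(a[150:290,230:430],None,fx=4,fy=4,interpolation=cv2.INTER_CUBIC))"
```

```text
clock 6.5 tcp [ 0.5143 -0.0364  0.1838] psi -14.84
grasp rel tip: along -48.0 lat -5.7 tcp z 183.8 force stand axes [0.04, 0.16] -3.16 up in tool [-0.0156 -0.0133 -0.9998]
```

View pics/z12.png

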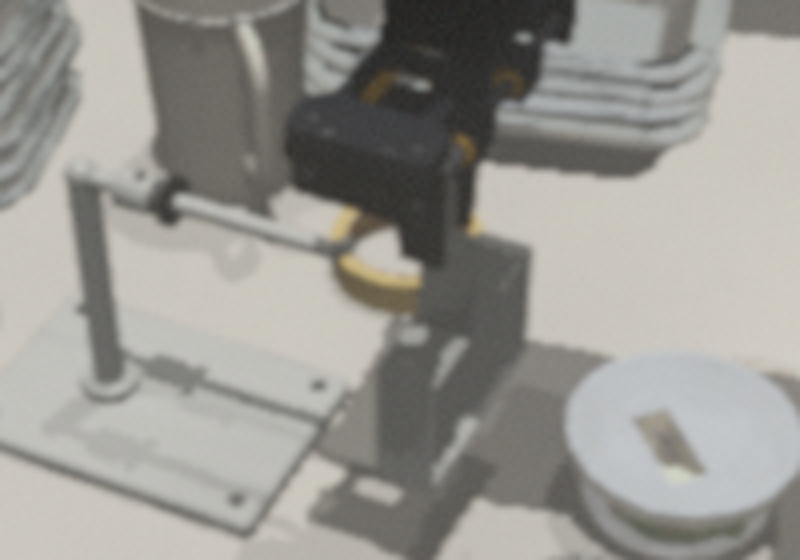

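```bash
python3 -c "
from h import *
c=snap('wrist','w7');a=cv2.imread('pics/w7.png');a=cv2.convertScaleAbs(a,alpha=1.8,beta=20);cv2.imwrite('pics/z13.png',cv2.resize(a[230:410,220:430],None,fx=3.5,fy=3.3,interpolation=cv2.INTER_CUBIC));print(proj(c,[.562,-.0424,.171]))
from station import sensors
s=sensors.read_state();R=np.array(s['tcp_rot']);t=np.array(s['ee_pos']);print(t)
for w in (-.015,.015): print(proj(c,t+R@[0,w,-.031]))
"; python3 rel.py
```

```text
[334.42169248 355.95306615]
[ 0.51344314 -0.03587824  0.18481032]
[290.01066598 318.92898109]
[359.19620191 318.89195621]
clock 6.6 tcp [ 0.5134 -0.0359  0.1848] psi -14.82
grasp rel tip: along -49.0 lat -5.4 tcp z 184.8 force stand axes [-0.09, 0.01] -2.9 up in tool [-0.0159 -0.0132 -0.9998]
```

View pics/z13.png

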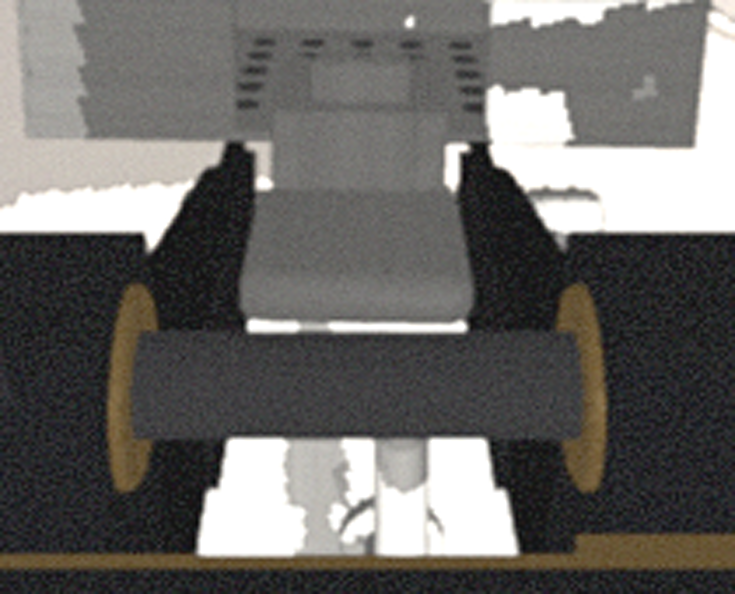

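Request:
arm_command([
  {"jaw":255,"slide":[-0.8,0.6,0.1],"twist":-0.008},
  {"jaw":255,"slide":[-0.7,0,0],"twist":0},
  {"jaw":255,"slide":[0,0,0],"twist":0},
])

```text
clock: 6.9
ee_pos: [0.5297, -0.0341, 0.1855]
tcp_rot: [[-0.969, 0.248, 0.013], [0.248, 0.969, -0.017], [-0.017, -0.013, -1.0]]
ft_force: [-0.1, -0.5, -3.1]
width: 0.0301
```

```bash
python3 rel.py;python3 -c "
from h import *
c=snap('wrist','w8');a=cv2.imread('pics/w8.png');a=cv2.convertScaleAbs(a,alpha=1.8,beta=20);cv2.imwrite('pics/z14.png',cv2.resize(a[230:410,220:430],None,fx=3.5,fy=3.3,interpolation=cv2.INTER_CUBIC));print(proj(c,[.562,-.0424,.171]))
snap('side','side8');a=cv2.imread('pics/side8.png');cv2.imwrite('pics/z15.png',cv2.resize(a[170:290,260:380],None,fx=5,fy=5,interpolation=cv2.INTER_CUBIC))
"; python3 rel.py
```

```text
clock 6.9 tcp [ 0.5297 -0.0341  0.1855] psi -14.39
grasp rel tip: along -33.7 lat 0.3 tcp z 185.5 force stand axes [0.04, -0.47] -3.06 up in tool [-0.0172 -0.0133 -0.9998]
[323.84389956 332.31439845]
clock 7.0 tcp [ 0.529  -0.034   0.1853] psi -14.39
grasp rel tip: along -34.4 lat 0.3 tcp z 185.3 force stand axes [-0.14, -0.2] -2.38 up in tool [-0.0164 -0.0133 -0.9998]
```

View pics/z14.png

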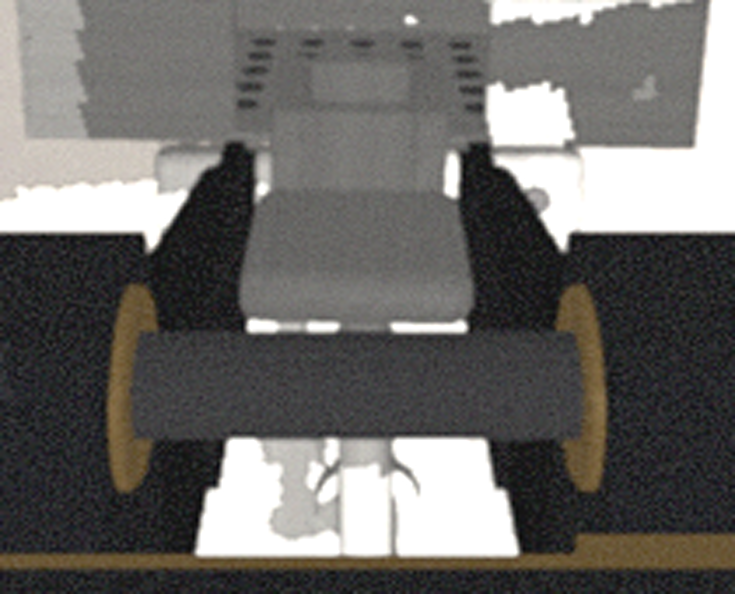

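View pics/z15.png

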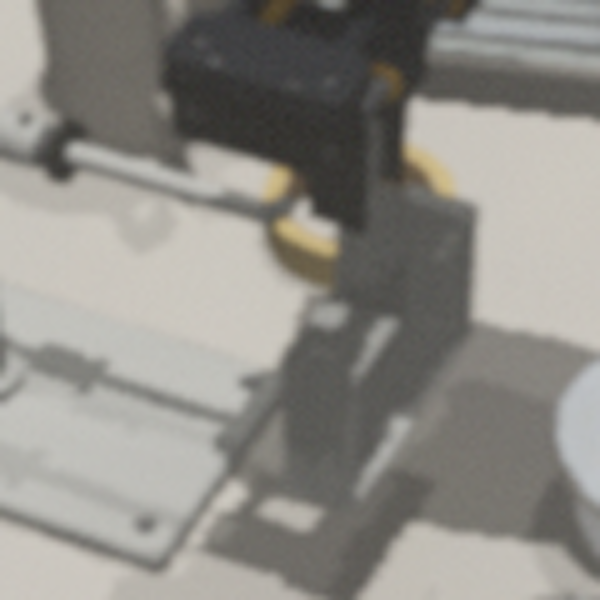

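Request:
arm_command([
  {"jaw":255,"slide":[-0.7,0.1,0.2],"twist":0},
  {"jaw":255,"slide":[-0.7,0,0.1],"twist":0},
  {"jaw":255,"slide":[0,0,0],"twist":0},
])

```text
clock: 7.3
ee_pos: [0.5438, -0.0366, 0.1825]
tcp_rot: [[-0.969, 0.248, 0.013], [0.248, 0.969, -0.017], [-0.017, -0.013, -1.0]]
ft_force: [0.8, 0.0, -2.0]
width: 0.0294
```

```bash
python3 rel.py
```

```text
clock 7.3 tcp [ 0.5438 -0.0366  0.1825] psi -14.38
grasp rel tip: along -19.4 lat 1.4 tcp z 182.5 force stand axes [0.77, 0.24] -2.05 up in tool [-0.0166 -0.0133 -0.9998]
```

Request:
arm_command([
  {"jaw":255,"slide":[-0.5,0,0],"twist":0},
  {"jaw":255,"slide":[-0.5,0,0],"twist":0},
  {"jaw":255,"slide":[-0.3,0,0],"twist":0},
])

```text
clock: 7.6
ee_pos: [0.5572, -0.0401, 0.1825]
tcp_rot: [[-0.969, 0.248, 0.012], [0.248, 0.969, -0.017], [-0.016, -0.013, -1.0]]
ft_force: [-0.9, 0.1, -3.7]
width: 0.03
```

```bash
python3 rel.py
```

```text
clock 7.6 tcp [ 0.5572 -0.0401  0.1825] psi -14.38
grasp rel tip: along -5.5 lat 1.3 tcp z 182.5 force stand axes [-0.9, -0.14] -3.67 up in tool [-0.016  -0.0133 -0.9998]
```

Request:
arm_command([
  {"jaw":255,"slide":[-0.5,0,0],"twist":0},
  {"jaw":255,"slide":[-0.5,0,0],"twist":0},
  {"jaw":255,"slide":[-0.5,0,0],"twist":0},
])

```text
clock: 7.9
ee_pos: [0.5729, -0.0441, 0.1828]
tcp_rot: [[-0.969, 0.248, 0.012], [0.248, 0.969, -0.017], [-0.016, -0.013, -1.0]]
ft_force: [0.1, -0.4, -3.2]
width: 0.0298
```

```bash
python3 rel.py;python3 -c "
from h import *
c=snap('wrist','w9');a=cv2.imread('pics/w9.png');a=cv2.convertScaleAbs(a,alpha=1.8,beta=20);a=cv2.resize(a[230:410,220:430],None,fx=2,fy=2,interpolation=cv2.INTER_CUBIC)
snap('side','side9');b=cv2.imread('pics/side9.png');cv2.imwrite('pics/z16.png',np.hstack([a,cv2.resize(b[170:290,250:370],(360,360),interpolation=cv2.INTER_CUBIC)]))
"
```

```text
clock 7.9 tcp [ 0.5729 -0.0441  0.1828] psi -14.38
grasp rel tip: along 10.6 lat 1.3 tcp z 182.8 force stand axes [0.23, -0.4] -3.16 up in tool [-0.016  -0.0133 -0.9998]
```

View pics/z16.png

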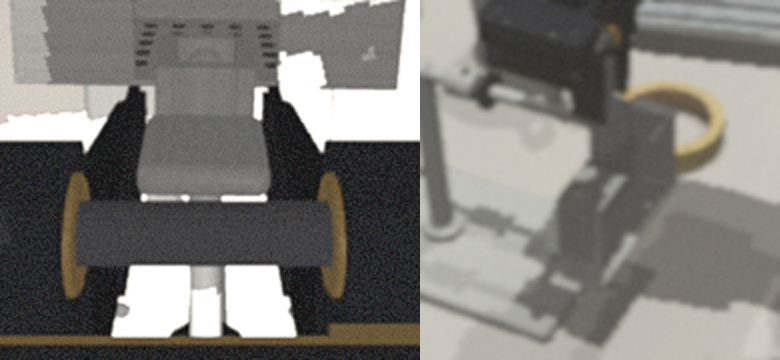

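Request:
arm_command([
  {"jaw":255,"slide":[-0.7,0,0],"twist":0},
  {"jaw":255,"slide":[-0.7,0,0],"twist":0},
  {"jaw":255,"slide":[-0.7,0,0],"twist":0},
  {"jaw":255,"slide":[-0.4,0,0.2],"twist":0},
  {"jaw":255,"slide":[0,0,0.3],"twist":0},
])

```text
clock: 8.5
ee_pos: [0.5997, -0.0511, 0.1781]
tcp_rot: [[-0.969, 0.248, 0.013], [0.248, 0.969, -0.017], [-0.017, -0.013, -1.0]]
ft_force: [-0.4, -0.9, -3.4]
width: 0.0296
```

```bash
python3 rel.py
```

```text
clock 8.5 tcp [ 0.5997 -0.0511  0.1781] psi -14.39
grasp rel tip: along 38.4 lat 1.2 tcp z 178.1 force stand axes [-0.12, -0.97] -3.45 up in tool [-0.0168 -0.0133 -0.9998]
```

Request:
arm_command([
  {"jaw":255,"slide":[0,0,0.15],"twist":0},
  {"jaw":255,"slide":[0,0,0.15],"twist":0},
])

```text
clock: 8.7
ee_pos: [0.5996, -0.0511, 0.1745]
tcp_rot: [[-0.969, 0.248, 0.012], [0.248, 0.969, -0.017], [-0.016, -0.013, -1.0]]
ft_force: [-3.2, 0.2, 16.0]
width: 0.0297
```

Request:
arm_command([
  {"jaw":255,"slide":[0,0,0.1],"twist":0},
])

```text
clock: 8.8
ee_pos: [0.5997, -0.0511, 0.1745]
tcp_rot: [[-0.969, 0.248, 0.013], [0.248, 0.969, -0.017], [-0.017, -0.013, -1.0]]
ft_force: [-4.2, 0.4, 13.6]
width: 0.0295
```

Request:
arm_command([
  {"jaw":255,"slide":[0,0,-0.1],"twist":0},
  {"jaw":255,"slide":[0,0,0],"twist":0},
])

```text
clock: 9.0
ee_pos: [0.5994, -0.051, 0.1759]
tcp_rot: [[-0.969, 0.248, 0.014], [0.248, 0.969, -0.017], [-0.018, -0.013, -1.0]]
ft_force: [-0.2, 0.7, -3.1]
width: 0.0299
```

Request:
arm_command([
  {"jaw":255,"slide":[-0.9,0,0],"twist":0},
  {"jaw":255,"slide":[-0.9,0,0],"twist":0},
  {"jaw":255,"slide":[-0.9,0,0],"twist":0},
  {"jaw":255,"slide":[-0.6,0,0],"twist":0},
  {"jaw":255,"slide":[-0.3,0,0],"twist":0},
])

```text
clock: 9.5
ee_pos: [0.6374, -0.0607, 0.1758]
tcp_rot: [[-0.969, 0.248, 0.013], [0.248, 0.969, -0.017], [-0.017, -0.013, -1.0]]
ft_force: [0.1, -0.2, -3.2]
width: 0.0299
```

```bash
python3 rel.py
```

```text
clock 9.5 tcp [ 0.6374 -0.0607  0.1758] psi -14.38
grasp rel tip: along 77.3 lat 1.1 tcp z 175.8 force stand axes [0.18, -0.21] -3.25 up in tool [-0.0171 -0.0133 -0.9998]
```

Request:
arm_command([
  {"jaw":255,"slide":[-0.25,0,0],"twist":0},
  {"jaw":255,"slide":[-0.2,0,0],"twist":0},
  {"jaw":255,"slide":[-0.1,0,0],"twist":0},
  {"jaw":255,"slide":[-0.1,0,0],"twist":0},
])

```text
clock: 9.9
ee_pos: [0.6442, -0.0625, 0.1754]
tcp_rot: [[-0.969, 0.248, 0.012], [0.248, 0.969, -0.017], [-0.016, -0.013, -1.0]]
ft_force: [0.1, 0.3, -3.2]
width: 0.0295
```

Request:
arm_command([
  {"jaw":255,"slide":[-0.1,0,0],"twist":0},
  {"jaw":255,"slide":[-0.1,0,0],"twist":0},
  {"jaw":255,"slide":[-0.1,0,0],"twist":0},
  {"jaw":255,"slide":[-0.1,0,0],"twist":0},
])

```text
clock: 10.3
ee_pos: [0.6481, -0.0635, 0.1758]
tcp_rot: [[-0.969, 0.248, 0.012], [0.248, 0.969, -0.017], [-0.016, -0.013, -1.0]]
ft_force: [0.1, 0.3, -2.1]
width: 0.0295
```

```bash
python3 rel.py
```

```text
clock 10.3 tcp [ 0.6481 -0.0635  0.1758] psi -14.37
grasp rel tip: along 88.3 lat 1.1 tcp z 175.8 force stand axes [0.04, 0.36] -2.12 up in tool [-0.0162 -0.0134 -0.9998]
```

Steady free travel. Continue probing at 1 mm rows.

Request:
arm_command([
  {"jaw":255,"slide":[-0.1,0,0],"twist":0},
  {"jaw":255,"slide":[-0.1,0,0],"twist":0},
  {"jaw":255,"slide":[-0.1,0,0],"twist":0},
  {"jaw":255,"slide":[-0.1,0,0],"twist":0},
])

```text
clock: 10.7
ee_pos: [0.6513, -0.0642, 0.1757]
tcp_rot: [[-0.969, 0.248, 0.01], [0.248, 0.969, -0.016], [-0.013, -0.014, -1.0]]
ft_force: [-7.8, 2.3, 1.8]
width: 0.0295
```

Request:
arm_command([
  {"jaw":255,"slide":[-0.1,0,0],"twist":0},
  {"jaw":255,"slide":[-0.1,0,0],"twist":0},
])

```text
clock: 10.9
ee_pos: [0.6512, -0.0642, 0.1756]
tcp_rot: [[-0.969, 0.248, 0.004], [0.248, 0.969, -0.015], [-0.008, -0.014, -1.0]]
ft_force: [-6.2, 0.5, 0.4]
width: 0.0297
```

Request:
arm_command([
  {"jaw":255,"slide":[-0.14,0,0],"twist":0},
])

```text
clock: 11.0
ee_pos: [0.6513, -0.0642, 0.1756]
tcp_rot: [[-0.969, 0.247, 0.001], [0.247, 0.969, -0.015], [-0.005, -0.014, -1.0]]
ft_force: [-9.6, 1.3, 2.0]
width: 0.0299
```

Request:
arm_command([
  {"jaw":255,"slide":[-0.15,0,0],"twist":0},
])

```text
clock: 11.1
ee_pos: [0.6514, -0.0642, 0.1756]
tcp_rot: [[-0.969, 0.247, -0.003], [0.247, 0.969, -0.014], [-0.001, -0.014, -1.0]]
ft_force: [-10.1, 1.9, 2.6]
width: 0.0298
```

Request:
arm_command([
  {"jaw":255,"slide":[-0.14,0,0],"twist":0},
  {"jaw":255,"slide":[-0.14,0,0],"twist":0},
  {"jaw":255,"slide":[-0.14,0,0],"twist":0},
])

```text
clock: 11.4
ee_pos: [0.6513, -0.0642, 0.1757]
tcp_rot: [[-0.969, 0.247, -0.013], [0.247, 0.969, -0.012], [0.01, -0.015, -1.0]]
ft_force: [-7.8, 2.1, 1.4]
width: 0.0294
```

Request:
arm_command([
  {"jaw":255,"slide":[-0.14,0,0],"twist":0},
  {"jaw":255,"slide":[-0.14,0,0],"twist":0},
  {"jaw":255,"slide":[-0.14,0,0],"twist":0},
])

```text
clock: 11.7
ee_pos: [0.6513, -0.0642, 0.1757]
tcp_rot: [[-0.969, 0.246, -0.024], [0.246, 0.969, -0.01], [0.021, -0.016, -1.0]]
ft_force: [-8.6, 1.9, 1.4]
width: 0.0297
```

```bash
python3 rel.py
```

```text
clock 11.7 tcp [ 0.6513 -0.0642  0.1757] psi -14.24
grasp rel tip: along 92.4 lat 1.2 tcp z 175.7 force stand axes [-8.81, -0.33] 1.37 up in tool [ 0.0206 -0.0157 -0.9997]
```

Request:
arm_command([
  {"jaw":255,"slide":[-0.17,0,0],"twist":0},
])

```text
clock: 11.8
ee_pos: [0.6514, -0.0642, 0.1757]
tcp_rot: [[-0.969, 0.246, -0.028], [0.246, 0.969, -0.009], [0.025, -0.016, -1.0]]
ft_force: [-10.1, 1.6, 2.9]
width: 0.0296
```

```bash
cat > hold.py <<'E'
from station import sensors,cams
import numpy as np,sys
ex=np.array([.969,-.247,0])
for i in range(int(sys.argv[1])):
    cams.get_image("side"); s=sensors.read_state(); print(round(s["clock"],2),round(float(np.array(s["ft_force"])@ex),1),round(float(s["ft_force"][2]),1),np.round(s["tcp_rot"][0][2],4))
E
python3 hold.py 3
```

```text
11.85 -10.6 3.7 -0.0283
11.9 -10.9 3.0 -0.028
11.95 -10.6 3.9 -0.0279
```

Holding steadily near 10.7 N along the prong, with no further tilt. Keep it for the rest of the half-second.

```bash
python3 hold.py 10
```

```text
12.0 -10.6 3.4 -0.0279
12.05 -10.1 3.7 -0.0278
12.1 -10.7 2.6 -0.0278
12.15 -9.2 2.2 -0.0279
12.2 -9.8 2.2 -0.0278
12.25 -11.3 3.3 -0.0279
12.3 -11.0 2.3 -0.0278
12.35 -10.4 2.4 -0.0278
12.4 -10.5 3.2 -0.0278
12.45 -10.9 2.4 -0.0277
```

Request:
arm_command([
  {"jaw":255,"slide":[0,0,0.03],"twist":0},
])

```text
clock: 12.55
ee_pos: [0.651, -0.0641, 0.1755]
tcp_rot: [[-0.969, 0.246, -0.029], [0.246, 0.969, -0.009], [0.025, -0.016, -1.0]]
ft_force: [-0.5, -0.5, -2.5]
width: 0.0299
```

Request:
arm_command([
  {"jaw":220,"slide":[0,0,0],"twist":0},
  {"jaw":126,"slide":[0,0,0],"twist":0},
  {"jaw":100,"slide":[0,0,0],"twist":0},
  {"jaw":100,"slide":[0,0,0],"twist":0},
])

```text
clock: 12.95
ee_pos: [0.6521, -0.0644, 0.1763]
tcp_rot: [[-0.969, 0.246, -0.026], [0.246, 0.969, -0.01], [0.022, -0.016, -1.0]]
ft_force: [-1.0, 0.8, 0.5]
width: 0.0481
```

```bash
python3 rel.py;python3 -c "
from h import *
c=snap('wrist','w10');a=c['image'][:,:,::-1];a=cv2.resize(a,None,fx=.8,fy=.8)
snap('side','side10');b=cv2.imread('pics/side10.png');cv2.imwrite('pics/z17.png',np.hstack([a[:,100:420],cv2.resize(b[150:290,220:380],(439,384),interpolation=cv2.INTER_CUBIC)]))
"
```

```text
clock 12.95 tcp [ 0.6521 -0.0644  0.1763] psi -14.23
grasp rel tip: along 93.2 lat 1.2 tcp z 176.3 force stand axes [-1.21, 0.56] 0.53 up in tool [ 0.0223 -0.0158 -0.9996]
```

View pics/z17.png

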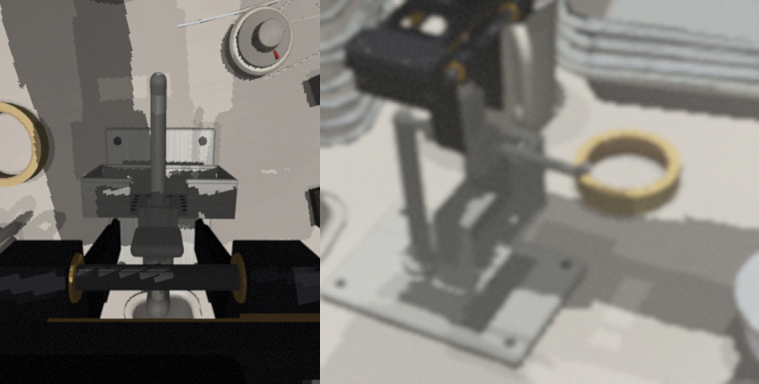

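Request:
arm_command([
  {"jaw":100,"slide":[0,0,-1],"twist":0},
  {"jaw":100,"slide":[0,0,-2.5],"twist":0},
  {"jaw":100,"slide":[0,0,-4],"twist":0},
  {"jaw":100,"slide":[0,0,-4],"twist":0},
])

```text
clock: 13.45
ee_pos: [0.6536, -0.0631, 0.2913]
tcp_rot: [[-0.969, 0.246, -0.035], [0.246, 0.969, -0.008], [0.032, -0.016, -0.999]]
ft_force: [0.0, -0.1, 0.5]
width: 0.0579
```

Request:
arm_command([
  {"jaw":126,"slide":[3.9,3,0],"twist":-0.15},
  {"jaw":126,"slide":[3.5,3.5,0],"twist":-0.15},
  {"jaw":126,"slide":[2.5,4.2,0],"twist":0},
  {"jaw":126,"slide":[2.5,4.2,0],"twist":0},
  {"jaw":126,"slide":[2.5,4,0],"twist":0},
])

```text
clock: 13.95
ee_pos: [0.5095, 0.1344, 0.3032]
tcp_rot: [[-0.998, -0.057, -0.019], [-0.057, 0.998, -0.009], [0.019, -0.008, -1.0]]
ft_force: [0.8, 0.7, 1.1]
width: 0.0482
```

Request:
arm_command([
  {"jaw":126,"slide":[1.5,2.5,2.5],"twist":0},
  {"jaw":126,"slide":[1.5,2.4,2.5],"twist":0},
  {"jaw":126,"slide":[0.3,0,2.5],"twist":0},
  {"jaw":126,"slide":[0,0,2],"twist":0},
  {"jaw":126,"slide":[0,0,0],"twist":0},
])

```text
clock: 14.45
ee_pos: [0.4678, 0.1876, 0.212]
tcp_rot: [[-0.998, -0.064, -0.009], [-0.064, 0.998, -0.007], [0.009, -0.006, -1.0]]
ft_force: [0.7, -0.5, 0.9]
width: 0.0482
```

```bash
python3 -c "
from h import *
from station import sensors
c=snap('wrist','w11');a=c['image'][:,:,::-1];a=cv2.convertScaleAbs(a,alpha=1.6,beta=10)
cv2.imwrite('pics/z18.png',cv2.resize(a[160:340,220:430],None,fx=3.5,fy=3.3,interpolation=cv2.INTER_CUBIC))
print(sensors.read_state()['ee_pos'])"
```

```text
[0.46850119 0.18756637 0.21323621]
```

View pics/z18.png

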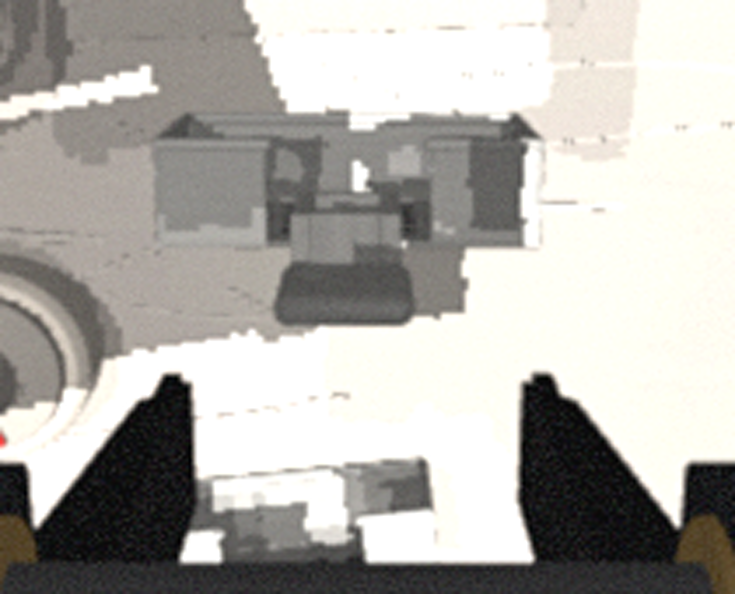

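```bash
python3 -c "
from h import *
c=ld('w11')
Z=lambda x,y:(220+x/3.5-.36,160+y/3.3-.36)
P=np.array([onz(c,Z(*p),.134) for p in [(276,294),(412,294),(410,324),(278,325)]]);print(P.round(4),P.mean(0))
P=np.array([onz(c,Z(*p),.058) for p in [(155,245),(540,247)]]);d=P[1]-P[0];print(P,np.degrees(np.arctan2(-d[0],d[1])),P.mean(0))
"
```

```text
[[0.4687 0.1685 0.134 ]
 [0.4668 0.197  0.134 ]
 [0.4738 0.1971 0.134 ]
 [0.4759 0.1693 0.134 ]] [0.47131308 0.18297854 0.134     ]
[[0.47854765 0.13094087 0.058     ]
 [0.47233479 0.23493237 0.058     ]] 3.419009648779992 [0.47544122 0.18293662 0.058     ]
```

Request:
arm_command([
  {"jaw":126,"slide":[-0.3,-0.5,1.5],"twist":0},
  {"jaw":126,"slide":[0,0,2],"twist":0},
  {"jaw":126,"slide":[0,0,2],"twist":0},
  {"jaw":126,"slide":[0,0,1],"twist":0},
  {"jaw":126,"slide":[0,0,0],"twist":0},
])

```text
clock: 15.0
ee_pos: [0.4766, 0.1823, 0.1541]
tcp_rot: [[-0.998, -0.062, 0.004], [-0.062, 0.998, -0.004], [-0.004, -0.004, -1.0]]
ft_force: [0.2, -0.5, 0.5]
width: 0.0476
```

Request:
arm_command([
  {"jaw":126,"slide":[0.5,0.05,1],"twist":0},
  {"jaw":126,"slide":[0.1,0,1.5],"twist":0},
  {"jaw":126,"slide":[0.1,0,1.5],"twist":0},
  {"jaw":126,"slide":[0.1,0,0.8],"twist":0},
  {"jaw":126,"slide":[0,0,0],"twist":0},
])

```text
clock: 15.5
ee_pos: [0.47, 0.1825, 0.1077]
tcp_rot: [[-0.998, -0.062, 0.01], [-0.062, 0.998, -0.002], [-0.01, -0.003, -1.0]]
ft_force: [-0.9, -0.3, -0.2]
width: 0.0481
```

Request:
arm_command([
  {"jaw":126,"slide":[-0.15,0,0.4],"twist":0},
  {"jaw":126,"slide":[0,0,0.1],"twist":0},
  {"jaw":200,"slide":[0,0,0],"twist":0},
  {"jaw":255,"slide":[0,0,0],"twist":0},
  {"jaw":255,"slide":[0,0,0],"twist":0},
], squeeze=50)

```text
clock: 16.0
ee_pos: [0.4727, 0.183, 0.1043]
tcp_rot: [[-0.998, -0.062, 0.014], [-0.062, 0.998, -0.001], [-0.014, -0.002, -1.0]]
ft_force: [0.3, -1.6, -2.3]
width: 0.0296
```

Request:
arm_command([
  {"jaw":255,"slide":[0,0,-1],"twist":0},
  {"jaw":255,"slide":[0,0,-3],"twist":0},
  {"jaw":255,"slide":[0.3,0,-3],"twist":0.104},
  {"jaw":255,"slide":[0.3,0,-3],"twist":0.104},
  {"jaw":255,"slide":[0,-2,0],"twist":0.104},
])

```text
clock: 16.5
ee_pos: [0.4615, 0.1638, 0.2096]
tcp_rot: [[-0.967, 0.255, 0.011], [0.255, 0.967, -0.002], [-0.011, 0.001, -1.0]]
ft_force: [0.1, -0.8, -3.5]
width: 0.0297
```

```bash
python3 rel.py
```

```text
clock 16.5 tcp [0.4615 0.1638 0.2096] psi -14.77
grasp rel tip: along -148.6 lat 175.0 tcp z 209.6 force stand axes [0.25, -0.77] -3.49 up in tool [-0.0112  0.0011 -0.9999]
```

Request:
arm_command([
  {"jaw":255,"slide":[-2.1,-4.3,0],"twist":-0.008},
  {"jaw":255,"slide":[-2.1,-4.3,0],"twist":0},
  {"jaw":255,"slide":[-2.1,-4.3,0],"twist":0},
  {"jaw":255,"slide":[-2,-3.5,1],"twist":0},
  {"jaw":255,"slide":[0,0,0],"twist":0},
])

```text
clock: 17.0
ee_pos: [0.5008, -0.0227, 0.2055]
tcp_rot: [[-0.968, 0.248, 0.017], [0.248, 0.969, -0.002], [-0.017, 0.002, -1.0]]
ft_force: [0.4, 0.0, -3.2]
width: 0.0295
```

```bash
python3 rel.py
```

```text
clock 17.0 tcp [ 0.5008 -0.0227  0.2055] psi -14.39
grasp rel tip: along -64.5 lat 3.9 tcp z 205.5 force stand axes [0.4, 0.14] -3.23 up in tool [-0.017   0.0018 -0.9999]
```

Request:
arm_command([
  {"jaw":255,"slide":[-0.7,-0.2,1.2],"twist":0},
  {"jaw":255,"slide":[-0.7,0,1.1],"twist":0},
  {"jaw":255,"slide":[0,0,0],"twist":0},
])

```text
clock: 17.3
ee_pos: [0.5149, -0.0283, 0.1818]
tcp_rot: [[-0.968, 0.25, 0.017], [0.25, 0.968, -0.002], [-0.017, 0.002, -1.0]]
ft_force: [-1.4, 0.7, -2.0]
width: 0.0292
```

```bash
python3 rel.py;python3 -c "
from h import *
c=snap('wrist','w12');a=cv2.imread('pics/w12.png');a=cv2.convertScaleAbs(a,alpha=1.8,beta=20);cv2.imwrite('pics/z20.png',cv2.resize(a[230:410,220:430],None,fx=3.5,fy=3.3,interpolation=cv2.INTER_CUBIC))
"; python3 rel.py
```

```text
clock 17.3 tcp [ 0.5149 -0.0283  0.1818] psi -14.45
grasp rel tip: along -49.5 lat 2.0 tcp z 181.8 force stand axes [-1.53, 0.33] -1.98 up in tool [-0.0172  0.0021 -0.9999]
clock 17.35 tcp [ 0.5147 -0.0281  0.1823] psi -14.43
grasp rel tip: along -49.7 lat 2.2 tcp z 182.3 force stand axes [-0.27, -0.4] -0.61 up in tool [-0.0173  0.0021 -0.9998]
```

View pics/z20.png

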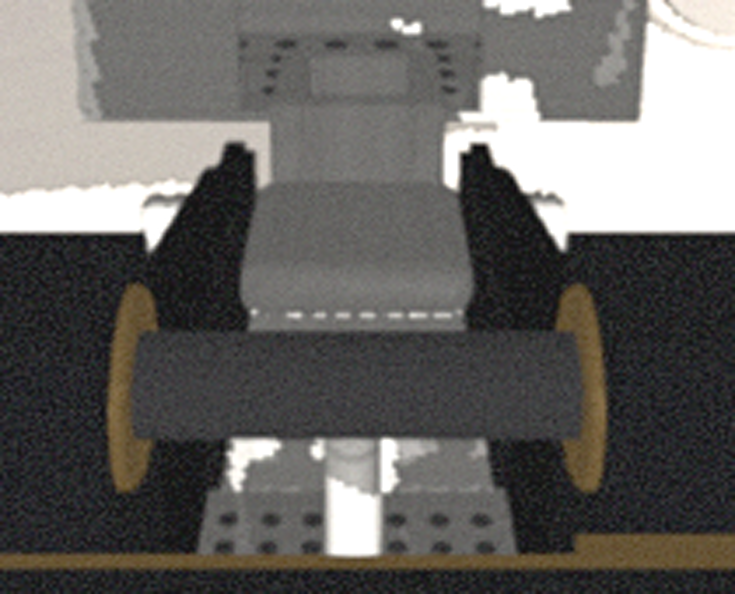

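Request:
arm_command([
  {"jaw":255,"slide":[-0.9,-0.05,0],"twist":0},
  {"jaw":255,"slide":[-0.9,0,0],"twist":0},
  {"jaw":255,"slide":[-0.9,0,0],"twist":0},
  {"jaw":255,"slide":[-0.5,0,0],"twist":0},
  {"jaw":255,"slide":[0,0,0],"twist":0},
])

```text
clock: 17.85
ee_pos: [0.5488, -0.035, 0.1835]
tcp_rot: [[-0.969, 0.246, 0.018], [0.246, 0.969, -0.002], [-0.018, 0.002, -1.0]]
ft_force: [0.5, 0.2, -2.5]
width: 0.0298
```

```bash
python3 rel.py
```

```text
clock 17.85 tcp [ 0.5488 -0.035   0.1835] psi -14.22
grasp rel tip: along -14.9 lat 3.9 tcp z 183.5 force stand axes [0.46, 0.32] -2.52 up in tool [-0.0181  0.0023 -0.9998]
```

Request:
arm_command([
  {"jaw":255,"slide":[0,-0.22,0.05],"twist":0},
  {"jaw":255,"slide":[-0.3,0,0],"twist":0},
])

```text
clock: 18.05
ee_pos: [0.5509, -0.0379, 0.183]
tcp_rot: [[-0.969, 0.245, 0.018], [0.245, 0.969, -0.002], [-0.018, 0.002, -1.0]]
ft_force: [-0.3, -0.4, -1.9]
width: 0.0299
```

```bash
python3 rel.py
```

```text
clock 18.05 tcp [ 0.5509 -0.0379  0.183 ] psi -14.21
grasp rel tip: along -12.2 lat 1.6 tcp z 183.0 force stand axes [-0.15, -0.5] -1.89 up in tool [-0.0175  0.0022 -0.9998]
```

Request:
arm_command([
  {"jaw":255,"slide":[-0.5,0,0],"twist":0},
  {"jaw":255,"slide":[-0.5,0,0],"twist":0},
  {"jaw":255,"slide":[-0.5,0,0],"twist":0},
  {"jaw":255,"slide":[-0.5,0,0],"twist":0},
])

```text
clock: 18.45
ee_pos: [0.5716, -0.0433, 0.1836]
tcp_rot: [[-0.969, 0.246, 0.018], [0.246, 0.969, -0.002], [-0.018, 0.002, -1.0]]
ft_force: [-0.0, -0.1, -2.7]
width: 0.0299
```

```bash
python3 rel.py
```

```text
clock 18.45 tcp [ 0.5716 -0.0433  0.1836] psi -14.23
grasp rel tip: along 9.2 lat 1.4 tcp z 183.6 force stand axes [0.02, -0.14] -2.66 up in tool [-0.0178  0.0022 -0.9998]
```

Request:
arm_command([
  {"jaw":255,"slide":[-0.7,0,0],"twist":0},
  {"jaw":255,"slide":[-0.7,0,0],"twist":0},
  {"jaw":255,"slide":[-0.7,0,0],"twist":0},
  {"jaw":255,"slide":[-0.5,0,0.2],"twist":0},
  {"jaw":255,"slide":[0,0,0.3],"twist":0},
])

```text
clock: 18.95
ee_pos: [0.6002, -0.0506, 0.1789]
tcp_rot: [[-0.969, 0.246, 0.019], [0.246, 0.969, -0.002], [-0.019, 0.002, -1.0]]
ft_force: [0.2, -0.2, -2.1]
width: 0.0296
```

Request:
arm_command([
  {"jaw":255,"slide":[0,0,0.15],"twist":0},
])

```text
clock: 19.05
ee_pos: [0.6001, -0.0506, 0.1768]
tcp_rot: [[-0.969, 0.246, 0.018], [0.246, 0.969, -0.002], [-0.018, 0.002, -1.0]]
ft_force: [-1.3, -0.0, -1.7]
width: 0.0298
```

```bash
python3 rel.py
```

```text
clock 19.05 tcp [ 0.6001 -0.0506  0.1768] psi -14.24
grasp rel tip: along 38.6 lat 1.4 tcp z 176.8 force stand axes [-1.22, -0.36] -1.7 up in tool [-0.0179  0.0022 -0.9998]
```

Feel for the hang contact in small steps.

Request:
arm_command([
  {"jaw":255,"slide":[0,0,0.06],"twist":0},
])

```text
clock: 19.15
ee_pos: [0.5998, -0.0505, 0.1758]
tcp_rot: [[-0.969, 0.246, 0.017], [0.246, 0.969, -0.002], [-0.017, 0.002, -1.0]]
ft_force: [-0.9, -0.2, -3.0]
width: 0.0296
```

Request:
arm_command([
  {"jaw":255,"slide":[0,0,0.06],"twist":0},
])

```text
clock: 19.25
ee_pos: [0.5999, -0.0505, 0.1756]
tcp_rot: [[-0.969, 0.246, 0.018], [0.246, 0.969, -0.002], [-0.018, 0.002, -1.0]]
ft_force: [-1.0, 0.2, 7.6]
width: 0.0293
```

Request:
arm_command([
  {"jaw":255,"slide":[0,0,-0.06],"twist":0},
  {"jaw":255,"slide":[-0.5,0,0],"twist":0},
  {"jaw":255,"slide":[-0.5,0,0],"twist":0},
  {"jaw":255,"slide":[-0.4,0,0],"twist":0},
])

```text
clock: 19.65
ee_pos: [0.6139, -0.054, 0.1767]
tcp_rot: [[-0.969, 0.246, 0.018], [0.246, 0.969, -0.002], [-0.018, 0.002, -1.0]]
ft_force: [0.0, -0.4, -3.2]
width: 0.0297
```

```bash
python3 rel.py;python3 -c "
from h import *
c=snap('wrist','w13');a=c['image'][:,:,::-1];a=cv2.convertScaleAbs(a,alpha=1.6,beta=10)
cv2.imwrite('pics/z21.png',cv2.resize(a[160:400,190:450],None,fx=3,fy=2.4,interpolation=cv2.INTER_CUBIC))"; python3 rel.py
```

```text
clock 19.65 tcp [ 0.6139 -0.054   0.1767] psi -14.22
grasp rel tip: along 52.8 lat 1.5 tcp z 176.7 force stand axes [0.13, -0.37] -3.18 up in tool [-0.0178  0.0022 -0.9998]
clock 19.7 tcp [ 0.6144 -0.0541  0.1767] psi -14.23
grasp rel tip: along 53.3 lat 1.5 tcp z 176.7 force stand axes [-0.06, 0.7] -2.14 up in tool [-0.0182  0.0023 -0.9998]
```

View pics/z21.png

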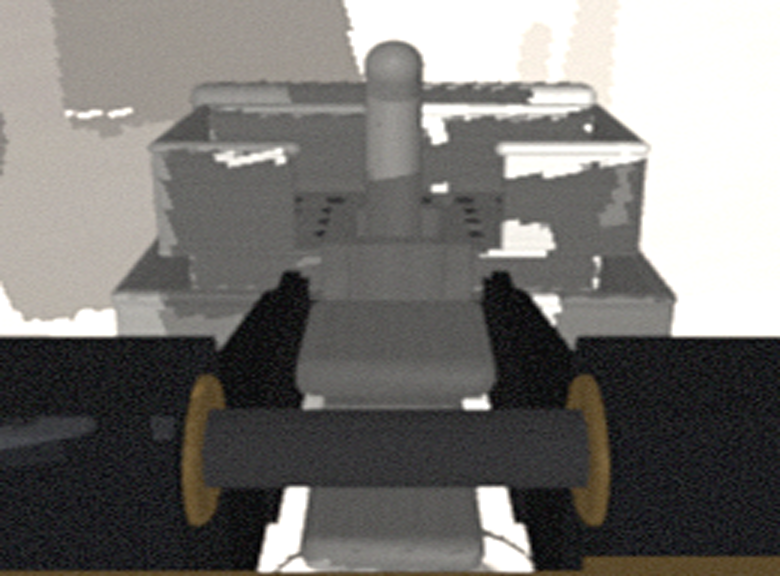

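Request:
arm_command([
  {"jaw":255,"slide":[-0.3,0,0],"twist":0},
  {"jaw":255,"slide":[-0.3,0,0],"twist":0},
  {"jaw":255,"slide":[-0.2,0,0],"twist":0},
  {"jaw":255,"slide":[-0.2,0,0],"twist":0},
])

```text
clock: 20.1
ee_pos: [0.6249, -0.0568, 0.1765]
tcp_rot: [[-0.969, 0.246, 0.017], [0.246, 0.969, -0.002], [-0.017, 0.002, -1.0]]
ft_force: [-0.4, -0.9, -2.4]
width: 0.0297
```

Request:
arm_command([
  {"jaw":255,"slide":[-0.2,0,0],"twist":0},
  {"jaw":255,"slide":[-0.2,0,0],"twist":0},
])

```text
clock: 20.3
ee_pos: [0.629, -0.0579, 0.1765]
tcp_rot: [[-0.969, 0.246, 0.017], [0.246, 0.969, -0.002], [-0.017, 0.002, -1.0]]
ft_force: [0.2, -0.0, -2.5]
width: 0.0298
```

```bash
python3 rel.py
```

```text
clock 20.3 tcp [ 0.629  -0.0579  0.1765] psi -14.23
grasp rel tip: along 68.5 lat 1.5 tcp z 176.5 force stand axes [0.21, 0.05] -2.51 up in tool [-0.0173  0.0022 -0.9998]
```

Request:
arm_command([
  {"jaw":255,"slide":[-0.1,0,0],"twist":0},
  {"jaw":255,"slide":[-0.1,0,0],"twist":0},
  {"jaw":255,"slide":[-0.1,0,0],"twist":0},
])

```text
clock: 20.6
ee_pos: [0.6323, -0.0587, 0.1765]
tcp_rot: [[-0.969, 0.246, 0.017], [0.246, 0.969, -0.002], [-0.017, 0.002, -1.0]]
ft_force: [-0.3, -0.7, -2.1]
width: 0.0297
```

Request:
arm_command([
  {"jaw":255,"slide":[-0.1,0,0],"twist":0},
])

```text
clock: 20.7
ee_pos: [0.633, -0.0589, 0.1765]
tcp_rot: [[-0.969, 0.246, 0.017], [0.246, 0.969, -0.002], [-0.016, 0.002, -1.0]]
ft_force: [-4.6, 0.1, -0.3]
width: 0.0298
```

```bash
python3 rel.py
```

```text
clock 20.7 tcp [ 0.633  -0.0589  0.1765] psi -14.23
grasp rel tip: along 72.6 lat 1.5 tcp z 176.5 force stand axes [-4.52, -1.0] -0.34 up in tool [-0.0165  0.0022 -0.9999]
```

Request:
arm_command([
  {"jaw":255,"slide":[-0.13,0,0],"twist":0},
  {"jaw":255,"slide":[-0.15,0,0],"twist":0},
])

```text
clock: 20.9
ee_pos: [0.6331, -0.0589, 0.1764]
tcp_rot: [[-0.969, 0.246, 0.01], [0.246, 0.969, -0.0], [-0.009, 0.002, -1.0]]
ft_force: [-9.8, 2.1, 3.9]
width: 0.0298
```

```bash
python3 hold.py 2
```

```text
20.95 -9.4 2.9 0.0094
21.0 -8.2 2.7 0.0096
```

Request:
arm_command([
  {"jaw":255,"slide":[-0.16,0,0],"twist":0},
])

```text
clock: 21.1
ee_pos: [0.6331, -0.0589, 0.1764]
tcp_rot: [[-0.969, 0.246, 0.006], [0.246, 0.969, 0.0], [-0.006, 0.002, -1.0]]
ft_force: [-9.9, 1.2, 2.1]
width: 0.0298
```

```bash
python3 hold.py 3
```

```text
21.15 -9.7 2.6 0.0055
21.2 -8.7 1.8 0.0057
21.25 -9.2 2.2 0.0058
```

Request:
arm_command([
  {"jaw":255,"slide":[-0.17,0,0],"twist":0},
])

```text
clock: 21.35
ee_pos: [0.6331, -0.0589, 0.1764]
tcp_rot: [[-0.969, 0.245, 0.002], [0.245, 0.969, 0.001], [-0.002, 0.001, -1.0]]
ft_force: [-10.1, 1.6, 2.9]
width: 0.0297
```

```bash
python3 hold.py 13; python3 rel.py
```

```text
21.4 -9.1 3.6 0.0015
21.45 -9.6 4.2 0.0017
21.5 -9.7 2.6 0.0018
21.55 -9.7 3.2 0.0018
21.6 -9.5 3.2 0.0018
21.65 -9.7 2.0 0.0018
21.7 -8.7 2.7 0.0019
21.75 -9.5 3.2 0.0019
21.8 -10.1 2.6 0.0019
21.85 -10.8 2.8 0.0019
21.9 -9.3 3.6 0.0019
21.95 -9.6 2.1 0.0019
22.0 -8.7 2.9 0.0019
clock 22.0 tcp [ 0.6331 -0.0589  0.1765] psi -14.21
grasp rel tip: along 73.0 lat 1.5 tcp z 176.5 force stand axes [-8.73, -0.89] 2.88 up in tool [-0.0016  0.0015 -1.    ]
```

Request:
arm_command([
  {"jaw":255,"slide":[0,0,0.04],"twist":0},
  {"jaw":220,"slide":[0,0,0],"twist":0},
  {"jaw":126,"slide":[0,0,0],"twist":0},
  {"jaw":100,"slide":[0,0,0],"twist":0},
  {"jaw":100,"slide":[0,0,0],"twist":0},
])

```text
clock: 22.5
ee_pos: [0.6339, -0.059, 0.1769]
tcp_rot: [[-0.969, 0.245, 0.004], [0.245, 0.969, 0.001], [-0.004, 0.002, -1.0]]
ft_force: [0.0, -0.3, -0.1]
width: 0.0485
```

```bash
python3 rel.py;python3 -c "
from h import *
c=snap('wrist','w14');a=c['image'][:,:,::-1];a=cv2.resize(a,None,fx=.8,fy=.8)
snap('side','side14');b=cv2.imread('pics/side14.png');cv2.imwrite('pics/z22.png',np.hstack([a[:,100:420],cv2.resize(b[150:290,220:380],(439,384),interpolation=cv2.INTER_CUBIC)]))
"
```

```text
clock 22.5 tcp [ 0.6339 -0.059   0.1769] psi -14.2
grasp rel tip: along 73.7 lat 1.6 tcp z 176.9 force stand axes [0.09, -0.33] -0.07 up in tool [-0.0039  0.0016 -1.    ]
```

View pics/z22.png

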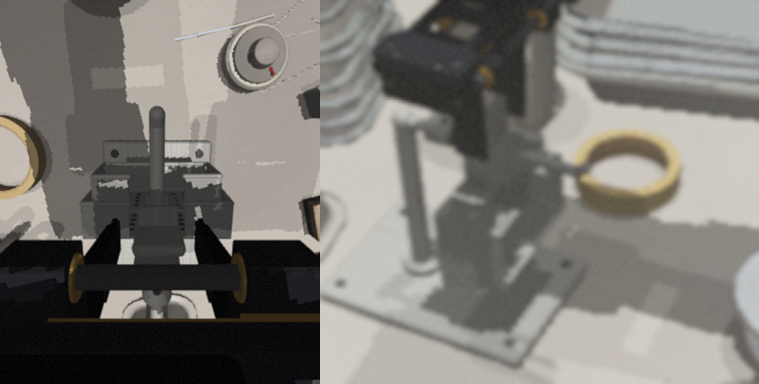

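Request:
arm_command([
  {"jaw":100,"slide":[0,0,-1],"twist":0},
  {"jaw":100,"slide":[0,0,-2.5],"twist":0},
  {"jaw":100,"slide":[0,0,-4],"twist":0},
  {"jaw":100,"slide":[0,0,-3],"twist":0},
])

```text
clock: 23.0
ee_pos: [0.6322, -0.0589, 0.283]
tcp_rot: [[-0.969, 0.245, -0.003], [0.245, 0.969, 0.002], [0.004, 0.001, -1.0]]
ft_force: [0.3, -0.2, 0.3]
width: 0.058
```

Request:
arm_command([
  {"jaw":126,"slide":[2,4,0],"twist":-0.14},
  {"jaw":126,"slide":[1.2,4.5,0],"twist":-0.14},
  {"jaw":126,"slide":[0.5,4.8,0],"twist":-0.135},
  {"jaw":126,"slide":[0,4.8,0],"twist":0},
  {"jaw":126,"slide":[0,4,0],"twist":0},
])

```text
clock: 23.5
ee_pos: [0.5945, 0.1671, 0.2931]
tcp_rot: [[-0.984, -0.175, 0.011], [-0.175, 0.985, 0.001], [-0.011, -0.001, -1.0]]
ft_force: [1.2, 0.3, 0.4]
width: 0.0481
```

Request:
arm_command([
  {"jaw":126,"slide":[-0.5,0.6,2.5],"twist":0.01},
  {"jaw":126,"slide":[0,0,2.5],"twist":0},
  {"jaw":126,"slide":[0,0,2.5],"twist":0},
  {"jaw":126,"slide":[0,0,1.5],"twist":0},
  {"jaw":126,"slide":[0,0,0],"twist":0},
])

```text
clock: 24.0
ee_pos: [0.5988, 0.1816, 0.206]
tcp_rot: [[-0.985, -0.173, 0.018], [-0.173, 0.985, 0.003], [-0.018, -0.0, -1.0]]
ft_force: [0.5, -0.5, 0.0]
width: 0.0483
```

```bash
python3 -c "
from h import *
from station import sensors
c=snap('wrist','w15');a=c['image'][:,:,::-1];a=cv2.convertScaleAbs(a,alpha=1.6,beta=10)
cv2.imwrite('pics/z23.png',cv2.resize(a[160:340,220:430],None,fx=3.5,fy=3.3,interpolation=cv2.INTER_CUBIC))
print(sensors.read_state()['ee_pos'])"
```

```text
[0.59922    0.18161872 0.20713751]
```

View pics/z23.png

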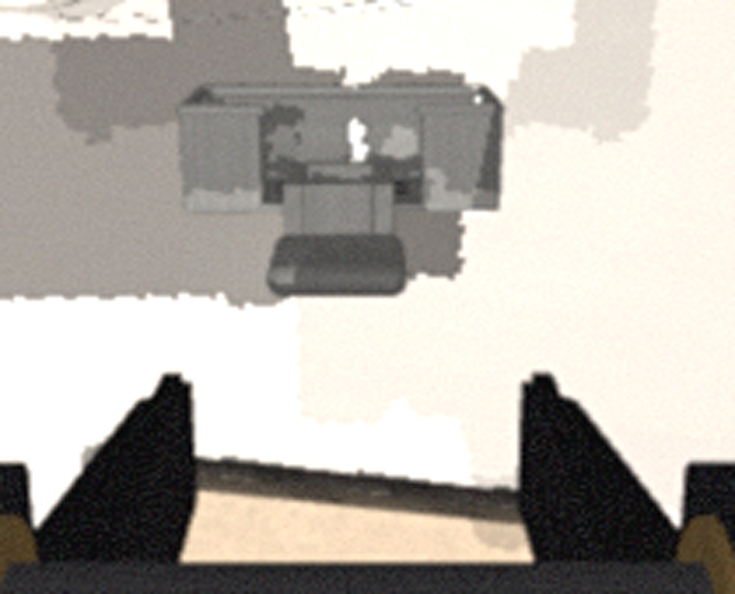

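```bash
python3 -c "
from h import *
c=ld('w15')
Z=lambda x,y:(220+x/3.5-.36,160+y/3.3-.36)
P=np.array([onz(c,Z(*p),.126) for p in [(267,264),(406,264),(404,295),(270,296)]]);print(P.round(4),P.mean(0))
P=np.array([onz(c,Z(*p),.042) for p in [(182,211),(498,210)]]);d=P[1]-P[0];print(P,np.degrees(np.arctan2(-d[0],d[1])),P.mean(0))
"
```

```text
[[0.5977 0.1604 0.126 ]
 [0.5926 0.1891 0.126 ]
 [0.5998 0.1901 0.126 ]
 [0.6049 0.1622 0.126 ]] [0.59876811 0.17546329 0.126     ]
[[0.61092832 0.13278031 0.042     ]
 [0.59550904 0.21883617 0.042     ]] 10.158320646919622 [0.60321868 0.17580824 0.042     ]
```

Request:
arm_command([
  {"jaw":126,"slide":[0.2,-0.6,1.5],"twist":0},
  {"jaw":126,"slide":[0.1,0,2],"twist":0},
  {"jaw":126,"slide":[0.1,0,2],"twist":0},
  {"jaw":126,"slide":[0.1,0,1],"twist":0},
  {"jaw":126,"slide":[0,0,0],"twist":0},
])

```text
clock: 24.55
ee_pos: [0.6001, 0.175, 0.1482]
tcp_rot: [[-0.985, -0.173, 0.03], [-0.173, 0.985, 0.005], [-0.03, -0.0, -1.0]]
ft_force: [-0.2, -0.5, -0.3]
width: 0.048
```

Request:
arm_command([
  {"jaw":126,"slide":[0.2,0.05,1.3],"twist":0},
  {"jaw":126,"slide":[0.1,0,1.5],"twist":0},
  {"jaw":126,"slide":[0.1,0,1.5],"twist":0},
  {"jaw":126,"slide":[0.1,0,0.7],"twist":0},
  {"jaw":126,"slide":[0,0,0],"twist":0},
])

```text
clock: 25.05
ee_pos: [0.5984, 0.1754, 0.0996]
tcp_rot: [[-0.984, -0.173, 0.036], [-0.172, 0.985, 0.006], [-0.037, -0.0, -0.999]]
ft_force: [-0.5, -0.6, -0.0]
width: 0.0481
```

Request:
arm_command([
  {"jaw":126,"slide":[-0.1,0,0.4],"twist":0},
  {"jaw":126,"slide":[0,0,0.1],"twist":0},
  {"jaw":200,"slide":[0,0,0],"twist":0},
  {"jaw":255,"slide":[0,0,0],"twist":0},
  {"jaw":255,"slide":[0,0,0],"twist":0},
], squeeze=50)

```text
clock: 25.55
ee_pos: [0.6008, 0.1759, 0.0965]
tcp_rot: [[-0.984, -0.173, 0.04], [-0.173, 0.985, 0.007], [-0.04, 0.0, -0.999]]
ft_force: [1.0, -2.3, -0.8]
width: 0.0299
```

Request:
arm_command([
  {"jaw":255,"slide":[0,0,-1],"twist":0},
  {"jaw":255,"slide":[0,0,-3],"twist":0},
  {"jaw":255,"slide":[1,0,-3],"twist":0.141},
  {"jaw":255,"slide":[2,0,-3],"twist":0.141},
  {"jaw":255,"slide":[3,0,-0.5],"twist":0.141},
])

```text
clock: 26.05
ee_pos: [0.5371, 0.1755, 0.2035]
tcp_rot: [[-0.965, 0.259, 0.038], [0.26, 0.966, 0.006], [-0.035, 0.016, -0.999]]
ft_force: [0.7, 0.3, -2.5]
width: 0.0298
```

```bash
python3 rel.py
```

```text
clock 26.05 tcp [0.5371 0.1755 0.2035] psi -15.04
grasp rel tip: along -78.6 lat 204.7 tcp z 203.5 force stand axes [0.58, 0.45] -2.52 up in tool [-0.0352  0.0161 -0.9993]
```

Request:
arm_command([
  {"jaw":255,"slide":[-0.4,-4.5,0],"twist":-0.012},
  {"jaw":255,"slide":[-0.4,-4.5,0],"twist":0},
  {"jaw":255,"slide":[-0.4,-4.5,0],"twist":0},
  {"jaw":255,"slide":[-0.4,-4.5,0],"twist":0},
  {"jaw":255,"slide":[0,-1.5,0],"twist":0},
])

```text
clock: 26.55
ee_pos: [0.4983, -0.0194, 0.2065]
tcp_rot: [[-0.967, 0.25, 0.044], [0.25, 0.968, 0.007], [-0.041, 0.018, -0.999]]
ft_force: [0.2, 0.7, -1.7]
width: 0.0297
```

Request:
arm_command([
  {"jaw":255,"slide":[0,0,1],"twist":0},
])

```text
clock: 26.65
ee_pos: [0.4988, -0.0212, 0.1979]
tcp_rot: [[-0.966, 0.252, 0.047], [0.253, 0.967, 0.006], [-0.044, 0.018, -0.999]]
ft_force: [0.1, -0.0, -2.6]
width: 0.0295
```

```bash
python3 rel.py
```

```text
clock 26.65 tcp [ 0.4988 -0.0212  0.1979] psi -14.63
grasp rel tip: along -67.3 lat 4.6 tcp z 197.9 force stand axes [0.15, 0.03] -2.65 up in tool [-0.044   0.0178 -0.9989]
```

Request:
arm_command([
  {"jaw":255,"slide":[-0.8,-0.35,0.8],"twist":-0.005},
  {"jaw":255,"slide":[-0.8,0,0.7],"twist":0},
  {"jaw":255,"slide":[0,0,0],"twist":0},
])

```text
clock: 26.95
ee_pos: [0.5155, -0.0276, 0.1816]
tcp_rot: [[-0.968, 0.247, 0.046], [0.247, 0.969, 0.007], [-0.043, 0.018, -0.999]]
ft_force: [0.4, -1.0, -1.3]
width: 0.0294
```

```bash
python3 rel.py;python3 -c "
from h import *
c=snap('wrist','w16');a=cv2.imread('pics/w16.png');a=cv2.convertScaleAbs(a,alpha=1.8,beta=20);cv2.imwrite('pics/z24.png',cv2.resize(a[230:410,220:430],None,fx=3.5,fy=3.3,interpolation=cv2.INTER_CUBIC))
"; python3 rel.py
```

```text
clock 26.95 tcp [ 0.5155 -0.0276  0.1816] psi -14.28
grasp rel tip: along -49.6 lat 2.6 tcp z 181.6 force stand axes [0.66, -0.82] -1.29 up in tool [-0.043   0.0178 -0.9989]
clock 27.0 tcp [ 0.5151 -0.0274  0.1818] psi -14.26
grasp rel tip: along -50.0 lat 2.6 tcp z 181.8 force stand axes [0.28, -0.7] -2.49 up in tool [-0.0429  0.0177 -0.9989]
```

View pics/z24.png

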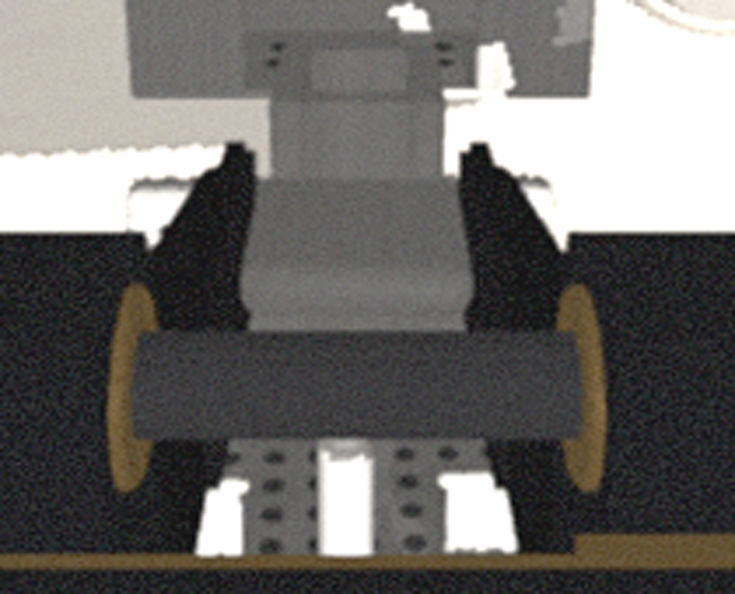

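Request:
arm_command([
  {"jaw":255,"slide":[-0.9,-0.2,0],"twist":0},
  {"jaw":255,"slide":[-0.9,0,0],"twist":0},
  {"jaw":255,"slide":[-0.9,0,0],"twist":0},
  {"jaw":255,"slide":[-0.5,0,0],"twist":0},
  {"jaw":255,"slide":[0,0,0],"twist":0},
])

```text
clock: 27.5
ee_pos: [0.5493, -0.0364, 0.1834]
tcp_rot: [[-0.969, 0.244, 0.046], [0.244, 0.97, 0.007], [-0.043, 0.018, -0.999]]
ft_force: [0.0, -0.0, -2.0]
width: 0.0297
```

```bash
python3 rel.py
```

```text
clock 27.5 tcp [ 0.5493 -0.0364  0.1834] psi -14.11
grasp rel tip: along -14.6 lat 2.4 tcp z 183.4 force stand axes [0.04, -0.01] -1.98 up in tool [-0.0433  0.0179 -0.9989]
```

Request:
arm_command([
  {"jaw":255,"slide":[0,-0.15,0],"twist":0.003},
  {"jaw":255,"slide":[-0.3,0,0],"twist":0},
])

```text
clock: 27.7
ee_pos: [0.5515, -0.0386, 0.1835]
tcp_rot: [[-0.968, 0.247, 0.046], [0.247, 0.969, 0.007], [-0.043, 0.018, -0.999]]
ft_force: [-0.4, 0.4, -1.8]
width: 0.0295
```

```bash
python3 rel.py
```

```text
clock 27.7 tcp [ 0.5515 -0.0386  0.1835] psi -14.29
grasp rel tip: along -11.9 lat 0.8 tcp z 183.5 force stand axes [-0.46, 0.25] -1.83 up in tool [-0.0426  0.018  -0.9989]
```

Request:
arm_command([
  {"jaw":255,"slide":[-0.5,0,0.02],"twist":0},
  {"jaw":255,"slide":[-0.5,0,0.02],"twist":0},
  {"jaw":255,"slide":[-0.5,0,0.02],"twist":0},
  {"jaw":255,"slide":[-0.5,0,0.02],"twist":0},
])

```text
clock: 28.1
ee_pos: [0.5722, -0.044, 0.1839]
tcp_rot: [[-0.968, 0.247, 0.046], [0.248, 0.969, 0.007], [-0.043, 0.018, -0.999]]
ft_force: [0.2, -0.6, -1.7]
width: 0.0298
```

```bash
python3 rel.py
```

```text
clock 28.1 tcp [ 0.5722 -0.044   0.1839] psi -14.3
grasp rel tip: along 9.4 lat 0.7 tcp z 183.9 force stand axes [0.31, -0.51] -1.73 up in tool [-0.043   0.0181 -0.9989]
```

Request:
arm_command([
  {"jaw":255,"slide":[-0.7,0,0.03],"twist":0},
  {"jaw":255,"slide":[-0.7,0,0.03],"twist":0},
  {"jaw":255,"slide":[-0.7,0,0.03],"twist":0},
  {"jaw":255,"slide":[0,0,0.3],"twist":0},
  {"jaw":255,"slide":[0,0,0.2],"twist":0},
])

```text
clock: 28.6
ee_pos: [0.5955, -0.0499, 0.1783]
tcp_rot: [[-0.968, 0.247, 0.046], [0.248, 0.969, 0.007], [-0.043, 0.018, -0.999]]
ft_force: [-0.4, 0.2, -2.7]
width: 0.0296
```

```bash
python3 rel.py
```

```text
clock 28.6 tcp [ 0.5955 -0.0499  0.1783] psi -14.31
grasp rel tip: along 33.5 lat 0.7 tcp z 178.3 force stand axes [-0.42, 0.07] -2.73 up in tool [-0.0432  0.0181 -0.9989]
```

Request:
arm_command([
  {"jaw":255,"slide":[0,0,0.1],"twist":0},
])

```text
clock: 28.7
ee_pos: [0.5954, -0.0498, 0.1769]
tcp_rot: [[-0.968, 0.247, 0.046], [0.248, 0.969, 0.007], [-0.043, 0.018, -0.999]]
ft_force: [-0.1, 0.1, -1.4]
width: 0.0294
```

Request:
arm_command([
  {"jaw":255,"slide":[0,0,0.06],"twist":0},
])

```text
clock: 28.8
ee_pos: [0.5952, -0.0497, 0.1761]
tcp_rot: [[-0.968, 0.247, 0.045], [0.248, 0.969, 0.007], [-0.042, 0.018, -0.999]]
ft_force: [0.5, -0.2, -1.8]
width: 0.03
```

Request:
arm_command([
  {"jaw":255,"slide":[0,0,0.06],"twist":0},
])

```text
clock: 28.9
ee_pos: [0.5952, -0.0497, 0.1757]
tcp_rot: [[-0.968, 0.247, 0.046], [0.248, 0.969, 0.007], [-0.043, 0.018, -0.999]]
ft_force: [-0.5, -0.7, 5.1]
width: 0.0297
```

Request:
arm_command([
  {"jaw":255,"slide":[0,0,-0.06],"twist":0},
  {"jaw":255,"slide":[-0.4,0,0.02],"twist":0},
  {"jaw":255,"slide":[-0.3,0,0.01],"twist":0},
])

```text
clock: 29.2
ee_pos: [0.602, -0.0514, 0.1767]
tcp_rot: [[-0.968, 0.247, 0.046], [0.248, 0.969, 0.007], [-0.043, 0.018, -0.999]]
ft_force: [0.5, 0.5, -1.1]
width: 0.0299
```

```bash
python3 rel.py;python3 -c "
from h import *
c=snap('wrist','w17');a=c['image'][:,:,::-1];a=cv2.convertScaleAbs(a,alpha=1.6,beta=10)
cv2.imwrite('pics/z25.png',cv2.resize(a[160:400,190:450],None,fx=3,fy=2.4,interpolation=cv2.INTER_CUBIC))"
```

```text
clock 29.2 tcp [ 0.602  -0.0514  0.1767] psi -14.3
grasp rel tip: along 40.2 lat 0.8 tcp z 176.7 force stand axes [0.37, 0.59] -1.07 up in tool [-0.0428  0.018  -0.9989]
```

View pics/z25.png

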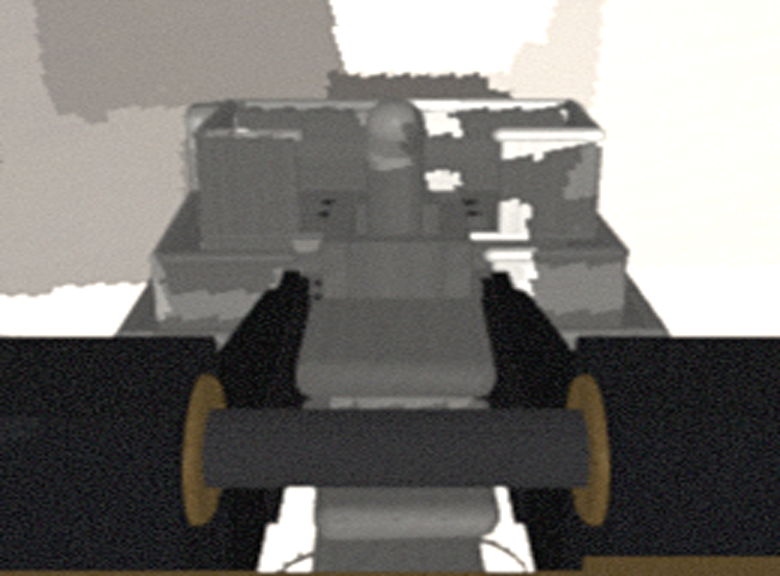

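Request:
arm_command([
  {"jaw":255,"slide":[-0.2,-0.1,0],"twist":0},
  {"jaw":255,"slide":[-0.2,0,0.01],"twist":0},
  {"jaw":255,"slide":[-0.2,0,0.01],"twist":0},
  {"jaw":255,"slide":[-0.2,0,0.01],"twist":0},
])

```text
clock: 29.65
ee_pos: [0.6105, -0.0548, 0.1765]
tcp_rot: [[-0.968, 0.247, 0.046], [0.248, 0.969, 0.007], [-0.043, 0.018, -0.999]]
ft_force: [0.1, -0.6, -1.6]
width: 0.0294
```

```bash
python3 rel.py
```

```text
clock 29.65 tcp [ 0.6105 -0.0548  0.1765] psi -14.31
grasp rel tip: along 49.3 lat -0.4 tcp z 176.5 force stand axes [0.22, -0.56] -1.6 up in tool [-0.0427  0.018  -0.9989]
```

Request:
arm_command([
  {"jaw":255,"slide":[-0.1,0,0],"twist":0},
  {"jaw":255,"slide":[-0.1,0,0],"twist":0},
])

```text
clock: 29.85
ee_pos: [0.6127, -0.0554, 0.1764]
tcp_rot: [[-0.968, 0.247, 0.046], [0.248, 0.969, 0.007], [-0.042, 0.018, -0.999]]
ft_force: [-0.4, -1.4, -1.7]
width: 0.0299
```

Request:
arm_command([
  {"jaw":255,"slide":[-0.1,0,0],"twist":0},
])

```text
clock: 29.95
ee_pos: [0.6137, -0.0556, 0.1764]
tcp_rot: [[-0.968, 0.247, 0.045], [0.248, 0.969, 0.007], [-0.042, 0.018, -0.999]]
ft_force: [-2.4, 0.4, -1.5]
width: 0.0296
```

Request:
arm_command([
  {"jaw":255,"slide":[-0.1,0,0],"twist":0},
])

```text
clock: 30.05
ee_pos: [0.6138, -0.0556, 0.1764]
tcp_rot: [[-0.968, 0.247, 0.043], [0.248, 0.969, 0.008], [-0.04, 0.018, -0.999]]
ft_force: [-8.0, 1.2, 2.8]
width: 0.0293
```

```bash
python3 rel.py
```

```text
clock 30.05 tcp [ 0.6138 -0.0556  0.1764] psi -14.31
grasp rel tip: along 52.7 lat -0.3 tcp z 176.4 force stand axes [-8.01, -0.78] 2.83 up in tool [-0.0398  0.0179 -0.999 ]
```

Contact at 52.7 (expected 53.0). Press and hold.

Request:
arm_command([
  {"jaw":255,"slide":[-0.15,0,0],"twist":0},
  {"jaw":255,"slide":[-0.17,0,0],"twist":0},
])

```text
clock: 30.25
ee_pos: [0.6139, -0.0556, 0.1763]
tcp_rot: [[-0.968, 0.247, 0.035], [0.247, 0.969, 0.009], [-0.032, 0.018, -0.999]]
ft_force: [-10.2, 1.9, 4.1]
width: 0.0294
```

```bash
python3 hold.py 2; python3 rel.py
```

```text
30.3 -9.8 3.8 0.035
30.35 -9.3 3.6 0.0353
clock 30.35 tcp [ 0.6139 -0.0556  0.1763] psi -14.29
grasp rel tip: along 52.9 lat -0.3 tcp z 176.3 force stand axes [-9.29, -1.32] 3.61 up in tool [-0.0319  0.0176 -0.9993]
```

```bash
python3 hold.py 12
```

```text
30.4 -9.5 3.0 0.0354
30.45 -8.2 3.6 0.0355
30.5 -9.6 3.1 0.0356
30.55 -9.3 3.9 0.0355
30.6 -8.8 2.6 0.0355
30.65 -9.2 4.2 0.0355
30.7 -9.2 2.7 0.0355
30.75 -10.0 3.4 0.0354
30.8 -9.2 3.5 0.0355
30.85 -8.2 3.8 0.0355
30.9 -9.2 3.2 0.0355
30.95 -9.5 4.1 0.0355
```

Request:
arm_command([
  {"jaw":255,"slide":[-0.18,0,0],"twist":0},
])

```text
clock: 31.05
ee_pos: [0.6139, -0.0556, 0.1763]
tcp_rot: [[-0.969, 0.247, 0.032], [0.247, 0.969, 0.01], [-0.028, 0.017, -0.999]]
ft_force: [-10.6, 1.3, 4.4]
width: 0.0296
```

```bash
python3 hold.py 12
```

```text
31.1 -10.0 4.2 0.031
31.15 -10.5 4.4 0.0312
31.2 -10.2 4.0 0.0314
31.25 -9.9 3.5 0.0314
31.3 -9.9 4.2 0.0315
31.35 -10.0 4.1 0.0314
31.4 -9.9 3.0 0.0315
31.45 -10.5 3.0 0.0314
31.5 -10.1 4.6 0.0315
31.55 -8.9 2.2 0.0314
31.6 -9.2 3.9 0.0314
31.65 -9.7 4.5 0.0314
```

Request:
arm_command([
  {"jaw":255,"slide":[0,0,0.04],"twist":0},
  {"jaw":220,"slide":[0,0,0],"twist":0},
  {"jaw":126,"slide":[0,0,0],"twist":0},
  {"jaw":100,"slide":[0,0,0],"twist":0},
  {"jaw":100,"slide":[0,0,0],"twist":0},
])

```text
clock: 32.15
ee_pos: [0.6145, -0.0557, 0.1766]
tcp_rot: [[-0.969, 0.247, 0.034], [0.247, 0.969, 0.009], [-0.03, 0.017, -0.999]]
ft_force: [-0.0, 0.3, -0.2]
width: 0.0483
```

Request:
arm_command([
  {"jaw":100,"slide":[0,0,-1],"twist":0},
  {"jaw":100,"slide":[0,0,-2.5],"twist":0},
  {"jaw":100,"slide":[0,0,-4],"twist":0},
  {"jaw":100,"slide":[0,0,-4],"twist":0},
])

```text
clock: 32.55
ee_pos: [0.6093, -0.0566, 0.2919]
tcp_rot: [[-0.969, 0.247, 0.025], [0.247, 0.969, 0.011], [-0.021, 0.017, -1.0]]
ft_force: [0.2, 0.3, 0.3]
width: 0.0579
```

Request:
arm_command([
  {"jaw":100,"slide":[-2,4,-1],"twist":0},
  {"jaw":100,"slide":[0,4.5,0],"twist":0},
  {"jaw":100,"slide":[0,4.5,0],"twist":0},
  {"jaw":100,"slide":[0,4,0],"twist":0},
  {"jaw":100,"slide":[0,0,0],"twist":0},
])

```text
clock: 33.05
ee_pos: [0.674, 0.1069, 0.3187]
tcp_rot: [[-0.967, 0.251, 0.041], [0.251, 0.968, 0.01], [-0.037, 0.02, -0.999]]
ft_force: [0.2, -0.5, -0.6]
width: 0.0576
```

```bash
python3 -c "
from h import *
c=snap('wrist','w18')
t=snap('top','top18')['image'][:,:,::-1]
b=snap('side','side18')['image'][:,:,::-1];cv2.imwrite('pics/z26.png',np.hstack([cv2.resize(t[130:280,280:430],(390,390),interpolation=cv2.INTER_CUBIC),cv2.resize(b[150:300,220:370],(390,390),interpolation=cv2.INTER_CUBIC)]))
"
```

```text
(no output)
```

View pics/z26.png

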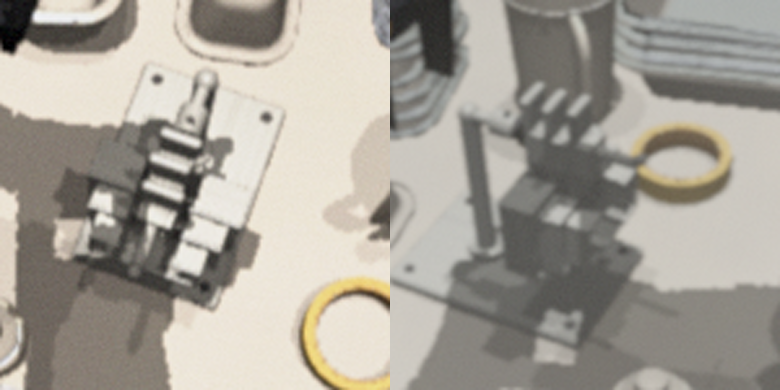

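View pics/top18.png

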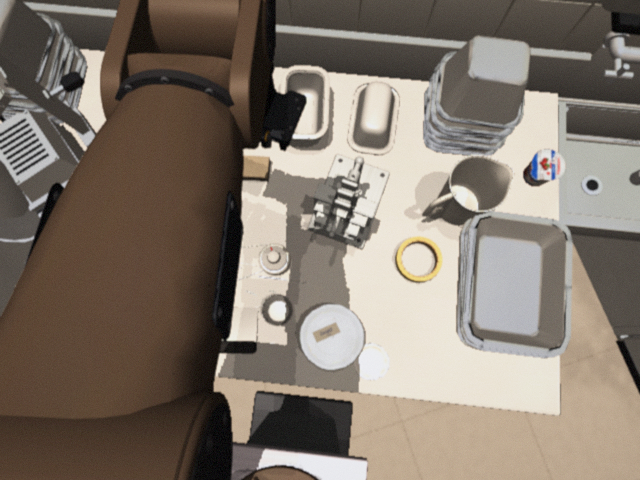

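View pics/w18.png

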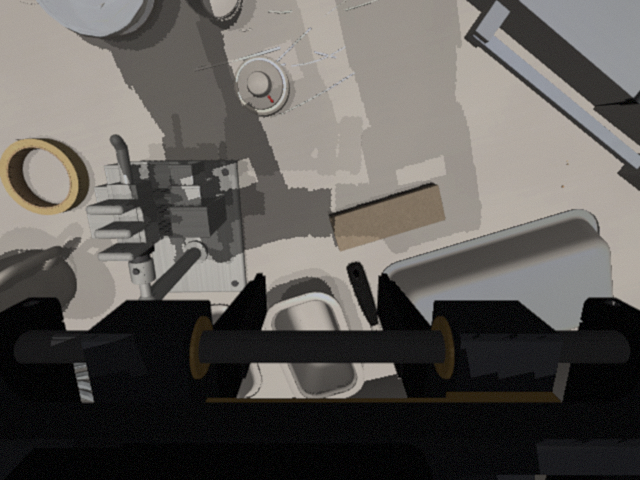

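```bash
python3 -c "
from station import robot,sensors
print(sensors.read_state()['clock']); print(robot.job_done())"
```

```text
33.2
the job is handed in; nothing more can be done
None
```

The large, medium and small pans now hang on the hook in that order, mouths towards the tip, each nested in the one before. I handed the job in at 33.2 s of the 72 s allowed.

- **Pressing home:** each pan was pressed on contact for over half a second. The readings along the prong were 9.2–11.3 N for the large, 8.7–10.8 N for the medium and 8.2–10.5 N for the small.
- **Seating:** contact came in the expected 20 mm steps. With the back plane 4 mm past the grip, the rubber pad's face works out at about 14 mm before the collar.
- **Final pictures:** the side, top and wrist views show the three tabs evenly spaced and the pans nested. The gripper was clear. Every bystander in view stood where it was. In the last top view the arm hides part of the bench scraper and the stone; the wrist view shows the stone undisturbed.

**Things that did not go perfectly:**
- Lowering the large pan onto the prong first gave a reading of about 16 N downward. That is under the 20 N limit, but it was firmer than I intended. I used smaller steps for the other two.
- The large pan's first attempt at the press was uneven, at about 6–10 N, and the medium's was a little low. I repeated both and held them steady.
- The tool tilted by 1 to 3 degrees during the work, which moves cannot correct. The pans still seated flush against contact.

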